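# Fit the nipple block and hold a grease gun on it

### The job

Plug the loose nipple block fully home into the square socket on top of the bearing housing, with its grease nipple leaning out over the housing's shaft side. Then take the push-type grease gun and press its coupler squarely onto the leaning nipple until it snaps on, and go on pushing so that the gun's spring is well compressed (more than half of its stroke); finish while still gripping the gun and holding it pressed like that. Do not disturb the tin, the small cutters or the punch.

Things in the scene. Friction and masses are not known exactly. Their poses are not given: they have to be found in the camera images.
- housing: grey cast bearing housing, bolted to the table: a block 80 x 80 mm and 45 mm high with two bolted feet (12 mm high) that reach 65 mm from its centre along its y axis. Origin: centre of the underside. Its -x axis points out of the shaft side, where a round boss and a bare shaft end stick out (26 mm, at half height), roughly towards the robot. It turns only about the vertical
- socket_mouth (a point): centre of the mouth of the square socket in the housing's flat top, 45 mm above the table; axes as the housing's, z up. The hole is 26 x 26 mm, its sides along the housing's x and y, 22 mm deep, with a 2 mm chamfer round the mouth
- block_grip (a point): centre of the gripping body of the loose steel nipple block (about 0.32 kg): a body 44 mm along its x, 36 mm along its y and 34 mm high, with flat upright sides. Below it sticks out a square plug, 24 x 24 mm and 20 mm long (fully home, the body's underside rests on the housing's top). z up; -x is the side to which the nipple leans. The point lies 17 mm below the body's flat top. At the start the block stands upright on its plug
- plug_foot (a point): centre of the flat lower end of the block's plug, 37 mm straight below block_grip; axes as block_grip
- nipple_tip (a point): centre of the tip of the grease nipple; its z axis runs along the nipple, outwards. The nipple is fixed in the block's top, leans 25 degrees from the block's z towards the block's -x and is 35 mm long from the top face: neck 9 mm across, button head 14 mm across (widest 4 to 6 mm behind the tip, 9 mm across at the tip)
- gun_grip (a point): a point on the axis of the push-type grease gun (0.29 kg), in the middle of its ribbed grip, which is 26 mm across and 54 mm long with a slightly thicker end cap on top; z runs along the gun, away from its coupler. Below the grip, 24 mm from this point, begins a flange 40 mm across and 6 mm thick on which fingertips can push. The cap's end is 39 mm above the point. The gun stands upright on its coupler at the start, 105 mm tall
- coupler_mouth (a point): centre of the open end of the gun's coupler, 66 mm from gun_grip along the gun's -z while the spring is relaxed; axes as the gun's. Coupler 33 mm across at the mouth; inside, a funnel narrows from 22 mm to a 17 mm bore within 5 mm. The nipple's tip comes to rest on the bore's floor, 18 mm inside. Four sprung balls 7.5 mm inside snap behind the nipple's head
- coupler (a joint): how far the coupler is pushed into the gun against its spring (m): 0 relaxed, 0.010 at the stop. The spring begins at 6 N and reaches 14 N at the stop. Snapping on takes about 11 N: the spring first gives some 5 mm, then the coupler jumps forward onto the nipple and stays on
- tin: small red screw-lid tin, 45 mm across, 50 mm high, a bystander; origin at its underside
- cutters: small cutters, 38 x 89 x 9 mm, lying flat, a bystander; origin at the underside
- punch: steel punch, 90 mm long, 8 mm thick, lying flat, a bystander; origin at the underside
Mind the look-alikes: they are no part of the job. Several things have the shape of the housing; the one meant has the colours described above. Leave any yellow look-alike of the part that bears block_grip alone.

How it is judged:
On the way, in this order (a step that is already met when the one before it is completed fails the run):
1. the block's plug is fully home in the socket, the nipple leaning over the shaft side (z of plug_foot in the frame of socket_mouth below -0.017 m and horizontal distance between plug_foot and socket_mouth below 0.004 m and angle between the z axis of block_grip and the z axis of socket_mouth, either way round below 0.1 rad and x of nipple_tip in the frame of socket_mouth below -0.012 m), for 0.2 s.
2. the coupler has snapped onto the nipple (z of nipple_tip in the frame of coupler_mouth above 0.0155 m and distance between nipple_tip and coupler_mouth below 0.0205 m and angle between the z axis of nipple_tip and the z axis of coupler_mouth, either way round below 0.16 rad), for 0.1 s.
At the end, for the whole second after the job is handed in: Plug within 3 mm of home, upright within 6 degrees, nipple over the shaft side; coupler snapped on (tip 15.5 mm or more inside the mouth), in line within 9 degrees and pushed over 5 mm into the gun; fingers still gripping the gun, all through the last second (all of step 1 and all of step 2 and value of joint coupler above 0.005 m and contact force between the fingers and gun above 2 N); the arm keeps its last pose, push and grip.
It fails at once if the tin, cutters or punch is moved by more than 3 cm (distance of any of tin, cutters, punch from where it was at the start of the episode above 0.03 m).
It also fails if it takes over 67 s, if anything falls off the work surface, if the arm or the gripper's body presses on something with over 40 N, if the wrist force passes 120 N, or if a joint passes its speed limit or range.

### The arm

A 6-joint arm with a two-finger parallel gripper is mounted at the origin on the work surface; the furniture and walls round the work are solid. World frame = base frame: x ahead of the robot, y to its left, z up, the work surface at z = 0. Lengths are in m, angles in rad, forces in N, time in s.
With the tool pointing down it reaches from about 0.25 to 0.8 m from the base axis. Payload 8.5 kg.
Tool frame: the origin (TCP) lies midway between the tips of the shut fingers; the grasp point (between the pads) lies env.grip_point_offset behind it (env.grip_point_offset is the distance from the TCP to the grasp point, in m); z points along the fingers, y is the line along which they close (so a half turn about z gives the same grasp; the last joint's range is limited). The gripper opens to 85 mm and grips with 20 to 120 N. Pads are 22 mm wide; open, the fingers measure 114 mm over their backs; the gripper's body (76 mm by 85 mm) begins 54 mm behind the grasp point. The pads swing forward as they close: fully open they stand 13 mm farther back than shut.
Start: joints at [-1.232, 0.238, -0.013, 1.319, 0, 1.571], TCP at [0.174, -0.495, 0.231] pointing down, gripper open.
Joint ranges: [-2.66, 2.66], [-1.03, 1.9], [-1.14, 1.46], [-1.82, 2.27], [-1.45, 1.34], [-3.14, 3.14]. Speed limits (rad/s): [2.22, 2.22, 2.79, 3.14, 3.14, 3.14].

### API

Orientations are given as a unit quaternion [w, x, y, z].
In Python, from bench import env gives the robot as it stands.
- The arm moves only by the tool step_arm, never from a script. Its argument "series" is a list of rows, each a list of 5 numbers: the shift along the tool's x, y, z in m, then the turn about the tool's z in rad, then the opening in per cent of the stroke, from 0 (shut) to 100 (fully open). In form: [[dx, dy, dz, turn, grip], ...]. A call has 1 to 10 rows; each row is the pose to reach, as a shift and turn from the pose commanded when the call began, along the tool's axes at that moment; what a row does not reach only later rows make up. A row lasts 1/12 s, in which the tool goes at most 41.7 mm and 7.16 degrees, less where a joint would pass 70% of its speed; a pose out of reach is approached as far as the arm can. A call with a gripper value outside its range is refused whole. The fingers move at their own pace and stop on an object; the grip force is fixed at half the most. Time passes only in rows, so rows that repeat a pose let the fingers close. It gives the time, the measured TCP pose, the force, the opening and the grip force at its end, in the units of the state.
- env.sense(): the state, without advancing time (a new reading comes with each control period).
- env.grab_frame(name): name is "side" or "top" or "wrist"; returns the picture (400x640x3 uint8, red, green, blue); there is no depth.
- env.camera_info(name): a dict with "fx", "fy", "cx", "cy" (pixels), "camera_from_world" (4x4, takes a point from world to camera coordinates). Camera axes: x right, y down, z forward; pixel columns grow to the right and rows downward; lengths in m; the calibration is good to about 2 mm. The wrist camera is an equidistant fisheye: a pixel r from the principal point sees the ray r / f radians off the axis. A picture is of the moment at which its call begins: read the wrist's pose just before it. camera_info takes no time and is no camera call; for the wrist camera it gives the pose at the moment of the call.
- env.hand_in(): hands the job in; it is judged then, once.
The state is a dict: "time": time; "joints": joint angles; "qd": joint speeds; "tau": joint torques, N m; "eef_pos": TCP position; "tool_rot": TCP orientation; "wrist_force": force on the tool from outside, world axes, zero at the start; "ft_torque": the same for the moment, N m; "finger_gap": finger opening in m; "gripper_force": force on a finger pad.
Only numpy, scipy, OpenCV 4.12 (cv2) and the standard library are available. Lean on these libraries where they do the work, as an engineer would, in place of code of your own. Each camera call takes 0.05 s, during which the arm holds its last target. There are 200 camera calls.

## Working session

There is one attempt and no reset: what is moved stays moved. The work goes in short steps, Python scripts to look and compute and a tool call to move; the robot and the scene stay as the last step left them, time stands still between calls to the robot, and variables do not carry over. Pictures are saved under pics/ and viewed, at most 10 in all, crops included, and the job is handed in when it is done.

Besides the shell and the picture viewer there is one more tool, called after "Request:" as name([rows], argument=value, ...), one row to a line, values as JSON. step_arm: Moves the arm, as the interface text tells. Its arguments: {"type":"object","properties":{"series":{"type":"array","items":{"type":"array","items":{"type":"number"}}}},"required":["series"]}

```bash
ls; mkdir -p pics; python3 - <<'E'
from bench import env
import cv2,numpy as np
s=env.sense();print(s, env.grip_point_offset)
for n in("top","side","wrist"):
    i=env.camera_info(n);print(n,i)
    f=env.grab_frame(n);cv2.imwrite(f"pics/{n}0.png",f[:,:,::-1])
E
```

```text
pics
{'time': 0.0, 'joints': array([-1.23200395e+00,  2.38771698e-01, -1.42201719e-02,  1.31918317e+00,
        2.05749862e-05,  1.57079869e+00]), 'qd': array([ 5.78707030e-04, -1.12774696e-04, -9.39810145e-05,  2.04895159e-03,
       -1.06830604e-03, -1.16718500e-03]), 'tau': array([-8.23041773e-04, -5.38778114e+01,  3.46435869e+01,  1.87623646e-02,
        1.58841117e-04, -7.96768347e-06]), 'eef_pos': array([ 0.17435888, -0.49478638,  0.23069565]), 'tool_rot': array([-6.81225227e-04,  9.85686708e-01,  1.68585999e-01, -1.06077498e-04]), 'wrist_force': array([-0.24844127,  0.63174103, -0.0629223 ]), 'ft_torque': array([-0.02189644,  0.01697111, -0.0322252 ]), 'gripper_force': 0.0, 'finger_gap': 0.08483193226552599} 0.0187
top {'fx': 384.3131499564172, 'fy': 384.3131499564172, 'cx': 315.0979271655505, 'cy': 201.89992571572847, 'camera_from_world': array([[ 0.11473387, -0.99338882,  0.00384507, -0.01434204],
       [-0.97254706, -0.11311386, -0.20336536,  0.43953643],
       [ 0.2024558 ,  0.01959338, -0.97909537,  0.84566554],
       [ 0.        ,  0.        ,  0.        ,  1.        ]])}
side {'fx': 477.71777295163156, 'fy': 477.71777295163156, 'cx': 326.3375944743652, 'cy': 193.1102663800191, 'camera_from_world': array([[ 0.90872189, -0.41701064,  0.01807347, -0.39315687],
       [-0.13353796, -0.33147562, -0.93396549,  0.1417675 ],
       [ 0.39546446,  0.84630139, -0.3569059 ,  1.0543821 ],
       [ 0.        ,  0.        ,  0.        ,  1.        ]])}
wrist {'fx': 309.70691628693146, 'fy': 309.70691628693146, 'cx': 318.21896233103234, 'cy': 199.6732114163294, 'camera_from_world': array([[ 0.33231748, -0.94316565, -0.00191274, -0.52476891],
       [-0.91037469, -0.32129262,  0.26074694, -0.03371517],
       [-0.24654211, -0.08490946, -0.96540529,  0.37865486],
       [ 0.        ,  0.        ,  0.        ,  1.        ]])}
```

View pics/top0.png

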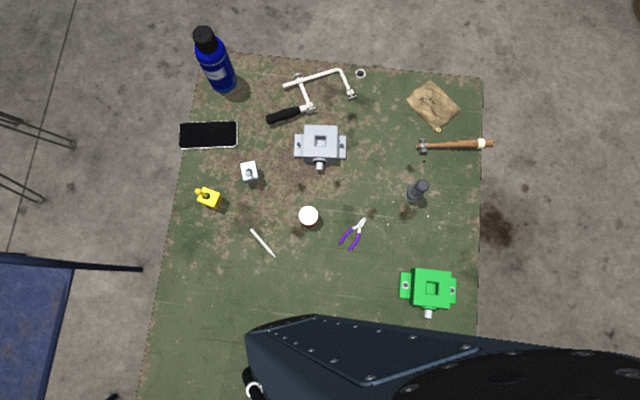

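View pics/side0.png

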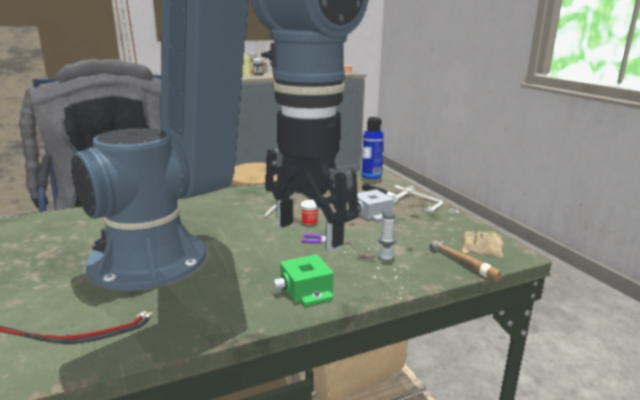

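```bash
cat > h.py <<'E'
import numpy as np,cv2
from bench import env
def ray(n,uv,info=None):
    i=info or env.camera_info(n);T=i["camera_from_world"];R=T[:3,:3];t=T[:3,3]
    x=(uv[0]-i["cx"])/i["fx"];y=(uv[1]-i["cy"])/i["fy"]
    if n=="wrist":
        r=np.hypot(x,y);d=np.array([np.sin(r)*x/r,np.sin(r)*y/r,np.cos(r)]) if r>1e-9 else np.array([0,0,1.])
    else: d=np.array([x,y,1.])
    return -R.T@t,R.T@d
def onz(n,uv,z,info=None):
    o,d=ray(n,uv,info);return o+d*(z-o[2])/d[2]
def proj(n,p,info=None):
    i=info or env.camera_info(n);T=i["camera_from_world"];c=T[:3,:3]@np.asarray(p)+T[:3,3]
    if n=="wrist":
        r=np.hypot(c[0],c[1]);a=np.arctan2(r,c[2]);k=a/r;return np.array([i["cx"]+i["fx"]*k*c[0],i["cy"]+i["fy"]*k*c[1]])
    return np.array([i["cx"]+i["fx"]*c[0]/c[2],i["cy"]+i["fy"]*c[1]/c[2]])
E
python3 - <<'E'
from h import *
f=cv2.imread("pics/top0.png")
a=cv2.resize(f[115:205,190:360],None,fx=4.4,fy=4.4,interpolation=cv2.INTER_CUBIC)
b=cv2.resize(f[160:225,390:450],None,fx=3,fy=3,interpolation=cv2.INTER_CUBIC)
a=np.vstack([a,np.zeros((200,a.shape[1],3),np.uint8)]);a[396:396+195,:180]=b;cv2.imwrite("pics/c1.png",a)
print(a.shape)
for n,uv,z in(("socket",(319.5,142),.045),("shaft",(320,167),.022),("block",(249,170),.054),("gunfoot",(411,201),0),("guntop",(421,186),.105),("tin",(308,215),.05),("cut",(352,234),0),("punch",(262,242),0),("green",(432,288),.045),("yel",(207,197),.054)):
    print(n,onz("top",uv,z).round(3))
E
```

```text
(596, 748, 3)
socket [0.585 0.043 0.045]
shaft [0.53  0.035 0.022]
block [0.494 0.198 0.054]
gunfoot [ 0.477 -0.195  0.   ]
guntop [ 0.488 -0.19   0.105]
tin [0.405 0.049 0.05 ]
cut [ 0.38 -0.06  0.  ]
punch [0.336 0.152 0.   ]
green [ 0.275 -0.244  0.045]
yel [0.419 0.284 0.054]
```

View pics/c1.png

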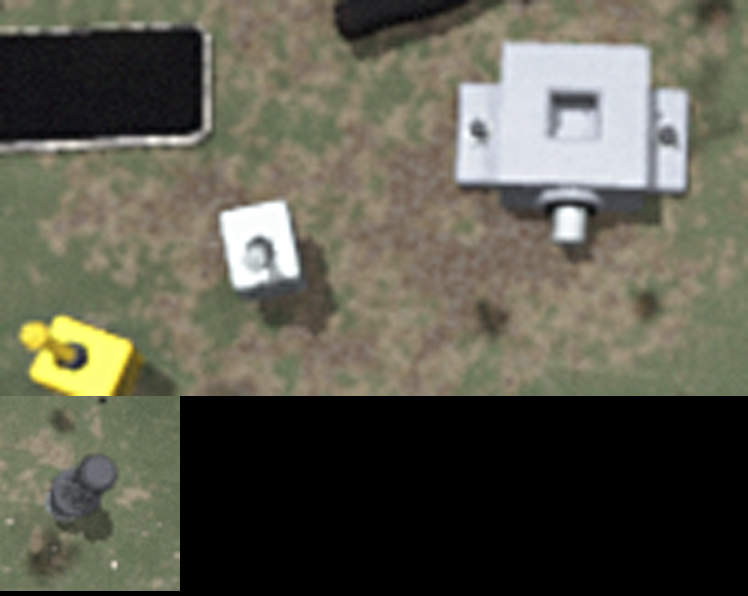

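```bash
cat >> h.py <<'E'
def bright(f,thr,box):
    g=cv2.cvtColor(f,cv2.COLOR_BGR2HSV);m=((g[...,2]>thr)&(g[...,1]<60)).astype(np.uint8)*255
    q=np.zeros_like(m);x0,y0,x1,y1=box;q[y0:y1,x0:x1]=m[y0:y1,x0:x1]
    c,_=cv2.findContours(q,cv2.RETR_CCOMP,cv2.CHAIN_APPROX_NONE);return sorted(c,key=cv2.contourArea)[::-1]
def tool():
    s=env.sense();w,x,y,z=s["tool_rot"];from scipy.spatial.transform import Rotation as R
    return s,R.from_quat([x,y,z,w]).as_matrix()
def delta(p,yaw=None):
    "shift in tool axes to get TCP to p"
    s,R=tool();d=R.T@(np.asarray(p)-s["eef_pos"]);return d.round(4)
E
python3 - <<'E'
from h import *
f=cv2.imread("pics/top0.png")
for nm,box,z,thr in(("block",(235,155,265,190),.054,190),("hous",(290,120,350,175),.045,150)):
    for c in bright(f,thr,box)[:3]:
        P=np.array([onz("top",p[0],z)[:2] for p in c],np.float32)
        r=cv2.minAreaRect(P);print(nm,len(c),np.round(r[0],4),np.round(r[1],4),r[2])
s,R=tool();print(R.round(3));i=env.camera_info("wrist")["camera_from_world"]
print("cam in tool",R.T@(-i[:3,:3].T@i[:3,3]-s["eef_pos"]),R.T@i[2,:3])
j=env.camera_info("top")["camera_from_world"];print("top cam",-j[:3,:3].T@j[:3,3])
print(delta((.45,.15,.23)))
E
```

```text
block 82 [0.4944 0.1996] [0.042  0.0356] 19.700490951538086
hous 245 [0.5874 0.0417] [0.1293 0.0936] 87.76019287109375
hous 38 [0.5904 0.0421] [0.0253 0.0289] 6.675605773925781
hous 23 [0.5267 0.0373] [0.0173 0.0142] 6.560947418212891
[[ 0.943  0.332 -0.   ]
 [ 0.332 -0.943  0.001]
 [ 0.    -0.001 -1.   ]]
cam in tool [ 0.0661809   0.00065571 -0.14257571] [-2.60754931e-01 -6.80879826e-04  9.65404787e-01]
top cam [0.25790549 0.01890099 0.91742884]
[ 0.4743 -0.5166  0.0014]
```

Request:
step_arm([
  [0.03,-0.028,0,0,100],
  [0.06,-0.055,0,0,100],
  [0.09,-0.083,0,0,100],
  [0.12,-0.11,0,0,100],
  [0.15,-0.138,0,0,100],
  [0.18,-0.165,0,0,100],
  [0.21,-0.193,0,0,100],
  [0.235,-0.22,0,0,100],
  [0.26,-0.24,0,0,100],
  [0.26,-0.24,0,0,100],
])

```text
time: 0.98
eef_pos: [0.3417, -0.1784, 0.2314]
tool_rot: [-0.001, 0.985, 0.171, 0.001]
wrist_force: [-0.5, 0.3, 0.5]
finger_gap: 0.0852
gripper_force: 0.0
```

Request:
step_arm([
  [0.03,-0.028,0,0,100],
  [0.06,-0.055,0,0,100],
  [0.09,-0.083,0,0,100],
  [0.12,-0.11,0,0,100],
  [0.15,-0.138,0,0,100],
  [0.18,-0.165,0.01,0,100],
  [0.21,-0.193,0.01,0,100],
  [0.235,-0.22,0.01,0,100],
  [0.255,-0.24,0.01,0,100],
  [0.255,-0.24,0.01,0,100],
])

```text
time: 1.82
eef_pos: [0.5027, 0.1325, 0.2204]
tool_rot: [-0.001, 0.985, 0.17, 0.0]
wrist_force: [-0.6, -0.1, -0.7]
finger_gap: 0.0853
gripper_force: 0.0
```

```bash
python3 - <<'E'
from h import *
s,R=tool();print(s["joints"].round(3),s["eef_pos"],s["wrist_force"].round(2),R.round(3))
import pickle
i=env.camera_info("wrist");f=env.grab_frame("wrist")[:,:,::-1];cv2.imwrite("pics/w1.png",f);pickle.dump(i,open("w1.pkl","wb"))
E
```

```text
[ 2.570e-01  2.330e-01 -4.900e-02  1.289e+00  1.000e-03  3.057e+00] [0.50268979 0.13254849 0.22040979] [-0.61 -0.11 -0.65] [[ 0.942  0.336  0.   ]
 [ 0.336 -0.942  0.001]
 [ 0.001 -0.001 -1.   ]]
```

View pics/w1.png

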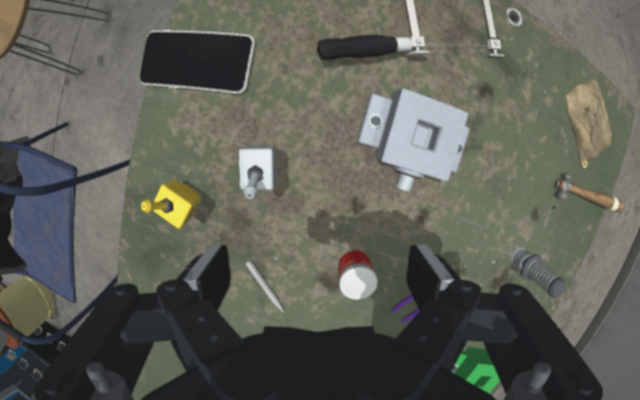

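```bash
cat >> h.py <<'E'
def rects(f,info,items,cam="wrist"):
    for nm,box,z,thr in items:
        for c in bright(f,thr,box)[:3]:
            P=np.array([onz(cam,p[0],z,info)[:2] for p in c],np.float32)
            r=cv2.minAreaRect(P);print(nm,len(c),c.mean(0).round(0)[0],np.round(r[0],4),np.round(r[1],4),round(r[2],1))
E
python3 - <<'E'
from h import *
import pickle
f=cv2.imread("pics/w1.png");i=pickle.load(open("w1.pkl","rb"))
g=cv2.cvtColor(f,cv2.COLOR_BGR2HSV)
for u,v in((256,156),(256,187),(400,120),(425,135),(395,165),(376,110)):print(u,v,g[v,u])
for t in(150,165,180): rects(f,i,[("block",(230,140,280,200),.054,t),("hous",(350,80,475,195),.045,t)])
E
```

```text
256 156 [ 94   8 236]
256 187 [ 95  12 126]
400 120 [105  22 209]
425 135 [106  24 206]
395 165 [108  21 148]
376 110 [106  23 213]
block 213 [255. 172.] [0.4913 0.1965] [0.0522 0.0349] 20.0
block 8 [249. 195.] [0.467  0.1965] [0.003  0.0031] 62.9
hous 287 [427. 137.] [0.5875 0.0377] [0.0857 0.0871] 4.5
hous 129 [375. 120.] [0.5835 0.0992] [0.0527 0.0218] 4.3
hous 87 [430. 133.] [0.5899 0.0416] [0.0294 0.0288] 3.6
block 199 [255. 172.] [0.4911 0.1971] [0.0505 0.0337] 18.2
hous 284 [426. 137.] [0.5873 0.0378] [0.0846 0.0862] 4.4
hous 126 [375. 120.] [0.5835 0.0993] [0.052  0.0207] 4.5
hous 92 [430. 133.] [0.5901 0.0417] [0.03   0.0307] 2.5
block 186 [255. 170.] [0.4931 0.1977] [0.0462 0.0337] 18.4
hous 283 [427. 137.] [0.5873 0.0378] [0.0839 0.0852] 4.6
hous 123 [375. 120.] [0.5835 0.0994] [0.0509 0.0196] 4.3
hous 98 [430. 133.] [0.5899 0.0412] [0.0315 0.0317] 3.7
```

Request:
step_arm([
  [0,0,0,-0.12,100],
  [0,0,0,-0.24,100],
  [0,0,0,-0.36,100],
  [0,0,0,-0.48,100],
  [0,0,0,-0.6,100],
  [0,0,0,-0.72,100],
  [0,0,0,-0.84,100],
  [0,0,0,-0.96,100],
  [0,0,0,-1.08,100],
  [0,0,0,-1.2,100],
])

```text
time: 2.7
eef_pos: [0.5002, 0.1273, 0.2213]
tool_rot: [-0.0, 0.717, 0.697, -0.0]
wrist_force: [-0.3, -0.0, -0.0]
finger_gap: 0.0856
gripper_force: 0.0
```

Request:
step_arm([
  [0,0,0,-0.12,100],
  [0,0,0,-0.24,100],
  [0,0,0,-0.36,100],
  [0,0,0,-0.48,100],
  [0,0,0,-0.6,100],
  [0,0,0,-0.72,100],
  [0,0,0,-0.84,100],
  [0,0,0,-0.96,100],
  [0,0,0,-1.08,100],
  [0,0,0,-1.2,100],
])

```text
time: 3.53
eef_pos: [0.5002, 0.1273, 0.2213]
tool_rot: [-0.0, 0.198, 0.98, -0.0]
wrist_force: [-0.9, -0.1, -0.5]
finger_gap: 0.0854
gripper_force: 0.0
```

Request:
step_arm([
  [0,0,0,-0.12,100],
  [0,0,0,-0.24,100],
  [0,0,0,-0.36,100],
  [0,0,0,-0.48,100],
  [0,0,0,-0.6,100],
  [0,0,0,-0.72,100],
  [0,0,0,-0.74,100],
  [0,0,0,-0.74,100],
])

```text
time: 4.2
eef_pos: [0.5004, 0.1277, 0.2214]
tool_rot: [-0.0, -0.166, 0.986, -0.0]
wrist_force: [1.2, 0.8, 0.2]
finger_gap: 0.0853
gripper_force: 0.0
```

```bash
python3 - <<'E'
from h import *
print(delta((.4945,.198,.15)),delta((.57,.06,.15)))
E
```

```text
[-0.0175  0.0683  0.0714] [-0.0436 -0.0868  0.0714]
```

Request:
step_arm([
  [-0.006,0.023,0.024,0,100],
  [-0.012,0.046,0.048,0,100],
  [-0.0175,0.0683,0.0714,0,100],
  [-0.0175,0.0683,0.0714,0,100],
  [-0.0175,0.0683,0.0714,0,100],
])

```text
time: 4.62
eef_pos: [0.4935, 0.199, 0.1488]
tool_rot: [-0.001, -0.167, 0.986, -0.0]
wrist_force: [0.3, 0.7, 0.1]
finger_gap: 0.0854
gripper_force: 0.0
```

```bash
python3 - <<'E'
from h import *
import pickle
s,R=tool();print(s["joints"].round(3),s["eef_pos"])
i=env.camera_info("wrist");f=env.grab_frame("wrist")[:,:,::-1].copy();cv2.imwrite("pics/w2.png",f);pickle.dump(i,open("w2.pkl","wb"))
print(proj("wrist",(.4945,.198,.054),i),proj("wrist",(.59,.0415,.045),i))
for t in(150,180,200):
  for c in bright(f,t,(0,0,640,400))[:6]:
    P=np.array([onz("wrist",p[0],.054,i)[:2] for p in c],np.float32)
    if np.abs(P.mean(0)-[.4945,.198]).max()<.04: r=cv2.minAreaRect(P);print(t,c.mean(0),r)
E
```

```text
[ 0.383  0.293 -0.154  1.127 -0.     0.048] [0.49350672 0.19899105 0.14875344]
[317.30894521 202.54066076] [134.39146635 237.78977754]
150 [[317.12631579 199.76140351]] ((0.4952957332134247, 0.19841907918453217), (0.04316311329603195, 0.035056911408901215), 19.204378128051758)
180 [[317.38034188 201.51282051]] ((0.49455526471138, 0.19794097542762756), (0.04156149923801422, 0.03403112292289734), 18.912677764892578)
200 [[317.64782609 201.99565217]] ((0.4948509931564331, 0.19826361536979675), (0.0406218096613884, 0.03338582068681717), 19.20937156677246)
```

View pics/w2.png

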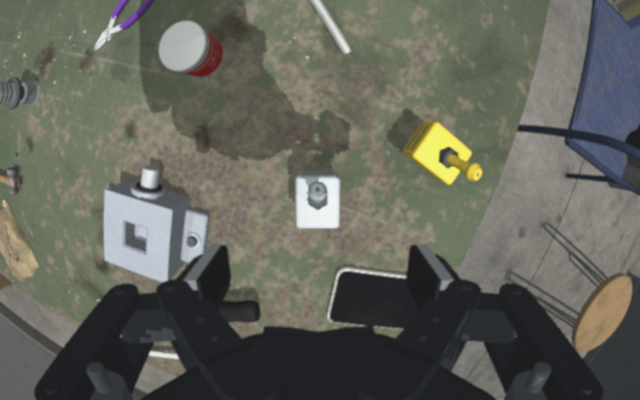

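Request:
step_arm([
  [-0.0005,-0.0003,0.03,0,100],
  [-0.0005,-0.0003,0.06,0,100],
  [-0.0005,-0.0003,0.09,0,100],
  [-0.0005,-0.0003,0.11,0,100],
  [-0.0005,-0.0003,0.122,0,100],
  [-0.0005,-0.0003,0.128,0,100],
  [-0.0005,-0.0003,0.128,0,100],
  [-0.0005,-0.0003,0.128,0,100],
])

```text
time: 5.33
eef_pos: [0.496, 0.1986, 0.023]
tool_rot: [0.001, -0.167, 0.986, 0.0]
wrist_force: [0.1, -0.2, -0.6]
finger_gap: 0.0853
gripper_force: 0.0
```

Request:
step_arm([
  [0,0,0,0,40],
  [0,0,0,0,20],
  [0,0,0,0,0],
  [0,0,0,0,0],
  [0,0,0,0,0],
  [0,0,0,0,0],
  [0,0,0,0,0],
  [0,0,0,0,0],
])

```text
time: 6.0
eef_pos: [0.4956, 0.1991, 0.0227]
tool_rot: [0.001, -0.168, 0.986, 0.0]
wrist_force: [-1.1, -0.8, 5.7]
finger_gap: 0.0353
gripper_force: 60.0
```

Request:
step_arm([
  [0,0,-0.02,0,0],
  [0,0,-0.05,0,0],
  [0,0,-0.08,0,0],
  [0,0,-0.095,0,0],
  [0,0,-0.095,0,0],
  [0,0,-0.095,0,0],
  [0,0,-0.095,0,0],
])

```text
time: 6.58
eef_pos: [0.4943, 0.1986, 0.1156]
tool_rot: [-0.001, -0.168, 0.986, -0.0]
wrist_force: [0.5, 0.4, -3.9]
finger_gap: 0.0355
gripper_force: 61.1
```

```bash
python3 - <<'E'
from h import *
import pickle
s,R=tool();print(s["joints"].round(3),s["eef_pos"],R[:,0],s["finger_gap"],s["wrist_force"])
i=env.camera_info("wrist");f=env.grab_frame("wrist")[:,:,::-1].copy();cv2.imwrite("pics/w3.png",f);pickle.dump(i,open("w3.pkl","wb"))
zt=s["eef_pos"][2]-.022+.054
e=s["eef_pos"]
for t in(180,200):
  for c in bright(f,t,(0,0,640,400))[:6]:
    P=np.array([onz("wrist",p[0],zt,i)[:2] for p in c],np.float32)
    if np.abs(P.mean(0)-e[:2]).max()<.04: r=cv2.minAreaRect(P);print(t,c.mean(0),np.array(r[0])-e[:2],r[1:])
rects(f,i,[("hous",(0,100,250,330),.045,t) for t in(150,180)])
cv2.imwrite("pics/w3c.png",cv2.resize(f[100:340,80:460],None,fx=2,fy=2))
E
```

```text
[ 0.382  0.317 -0.21   1.045  0.     0.045] [0.49428574 0.19859533 0.11556189] [-0.94365395 -0.33092792  0.00198551] 0.03548214178487864 [ 0.49987815  0.37411702 -3.93697719]
180 [[319.90575916 311.68062827]] [0.01411017 0.00427415] ((0.015852445736527443, 0.03303895145654678), 15.94568920135498)
200 [[318.84180791 310.81920904]] [0.0126737  0.00346004] ((0.010872931219637394, 0.032590508460998535), 19.456268310546875)
hous 285 [119. 246.] [0.5896 0.0408] [0.0808 0.081 ] 4.5
hous 139 [181. 248.] [0.564  0.1047] [0.0505 0.0211] 4.5
hous 93 [116. 249.] [0.5884 0.0416] [0.0282 0.0277] 4.1
hous 281 [119. 246.] [0.5893 0.041 ] [0.0792 0.0791] 4.5
hous 133 [181. 249.] [0.5642 0.1046] [0.0489 0.0193] 4.5
hous 104 [116. 250.] [0.5893 0.0417] [0.0314 0.0304] 2.9
```

View pics/w3c.png

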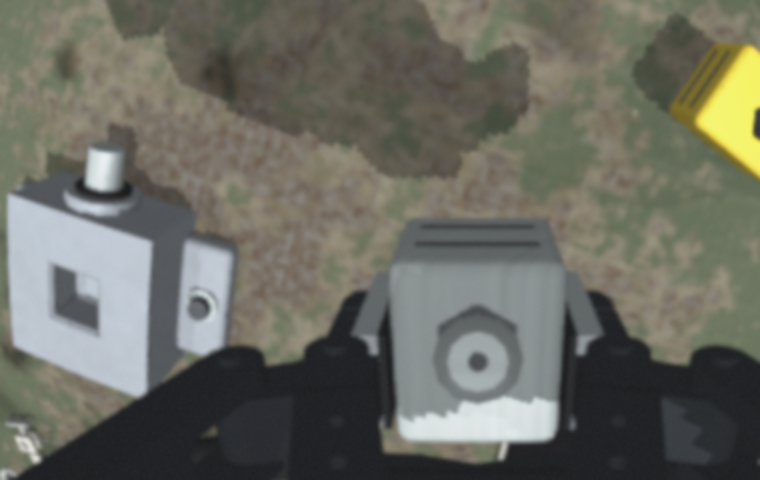

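```bash
python3 - <<'E'
from h import *
import pickle
i=pickle.load(open("w3.pkl","rb"));s,R=tool();e=s["eef_pos"]
P=np.array([onz("wrist",p,e[2]+.032,i) for p in((276,231),(361.5,231),(358.5,320),(279,320))])
print(((P-e)@R).round(4), ((P.mean(0)-e)@R).round(4))
print(delta((.5892,.0414,.125)), np.degrees(np.arctan2(R[1,0],R[0,0])))
E
```

```text
[[ 0.023  -0.0169 -0.0319]
 [ 0.023   0.0161 -0.0319]
 [-0.0196  0.0172 -0.0321]
 [-0.0196 -0.0179 -0.0321]] [ 0.0017 -0.0004 -0.032 ]
[-0.0377 -0.1797 -0.0098] -160.6796695138754
```

Request:
step_arm([
  [-0.008,-0.036,0,0.05,0],
  [-0.016,-0.072,0,0.1,0],
  [-0.024,-0.108,0,0.15,0],
  [-0.031,-0.144,0,0.21,0],
  [-0.0387,-0.17,0,0.26,0],
  [-0.0387,-0.1801,0,0.26,0],
  [-0.0387,-0.1801,0.02,0.26,0],
  [-0.0387,-0.1801,0.03,0.26,0],
  [-0.0387,-0.1801,0.03,0.26,0],
  [-0.0387,-0.1801,0.03,0.26,0],
])

```text
time: 7.47
eef_pos: [0.5898, 0.0423, 0.0856]
tool_rot: [-0.002, -0.039, 0.999, 0.0]
wrist_force: [-0.3, 0.7, -1.4]
finger_gap: 0.0351
gripper_force: 61.3
```

```bash
python3 - <<'E'
from h import *
s,R=tool();print(s["joints"].round(3),s["eef_pos"],np.degrees(np.arctan2(R[1,0],R[0,0])),R[:,2])
print(delta((.5904,.0415,.047)))
for n in("side","wrist"):
    i=env.camera_info(n);f=env.grab_frame(n)[:,:,::-1].copy();cv2.imwrite(f"pics/{n}4.png",f)
rects(f,env.camera_info("wrist"),[("hous",(200,150,450,390),.045,t) for t in(150,)])
E
```

```text
[ 0.071  0.434 -0.109  1.031  0.    -0.007] [0.5897781  0.04227493 0.08559095] -175.51399008539826 [-3.46863744e-03 -1.53555925e-05 -9.99993984e-01]
[-0.0007 -0.0008  0.0386]
hous 446 [356. 182.] [0.5631 0.0707] [0.0878 0.0458] 44.8
hous 204 [322. 312.] [0.6599 0.0513] [0.0637 0.022 ] 89.2
hous 178 [247. 221.] [ 0.5935 -0.0021] [0.0311 0.0222] 3.4
```

Request:
step_arm([
  [-0.0005,-0.0007,0.008,0,0],
  [-0.0005,-0.0007,0.014,0,0],
  [-0.0005,-0.0007,0.018,0,0],
  [-0.0005,-0.0007,0.02,0,0],
  [-0.0005,-0.0007,0.022,0,0],
  [-0.0005,-0.0007,0.022,0,0],
])

```text
time: 8.07
eef_pos: [0.5912, 0.0411, 0.0643]
tool_rot: [-0.001, -0.039, 0.999, 0.0]
wrist_force: [-2.0, 0.5, -4.1]
finger_gap: 0.0351
gripper_force: 61.3
```

Request:
step_arm([
  [0.0007,0,0.003,0,0],
  [0.0007,0,0.006,0,0],
  [0.0007,0,0.009,0,0],
  [0.0007,0,0.012,0,0],
  [0.0007,0,0.012,0,0],
])

```text
time: 8.48
eef_pos: [0.591, 0.041, 0.0522]
tool_rot: [-0.0, -0.039, 0.999, 0.0]
wrist_force: [-0.4, -0.1, -3.2]
finger_gap: 0.0351
gripper_force: 61.5
```

Request:
step_arm([
  [0,0,0.002,0,0],
  [0,0,0.004,0,0],
  [0,0,0.005,0,0],
  [0,0,0.006,0,0],
  [0,0,0.006,0,0],
])

```text
time: 8.9
eef_pos: [0.5912, 0.041, 0.0477]
tool_rot: [0.0, -0.039, 0.999, 0.0]
wrist_force: [-4.6, 0.2, 5.9]
finger_gap: 0.0349
gripper_force: 62.4
```

Request:
step_arm([
  [0,0,0.006,0,0],
  [0,0,0.004,0,30],
  [0,0,0.004,0,70],
  [0,0,0.004,0,100],
  [0,0,0.004,0,100],
  [0,0,0.004,0,100],
  [0,0,-0.03,0,100],
  [0,0,-0.06,0,100],
  [0,0,-0.09,0,100],
  [0,0,-0.12,0,100],
])

```text
time: 9.73
eef_pos: [0.5909, 0.041, 0.1678]
tool_rot: [-0.0, -0.039, 0.999, 0.0]
wrist_force: [0.7, -0.4, -0.3]
finger_gap: 0.0857
gripper_force: 0.0
```

Request:
step_arm([
  [0.03,-0.01,-0.02,0,100],
  [0.05,-0.03,-0.03,0,100],
  [0.06,-0.065,-0.03,0,100],
  [0.06,-0.065,-0.03,0,100],
  [0.06,-0.065,-0.03,0,100],
])

```text
time: 10.15
eef_pos: [0.5361, -0.0298, 0.1971]
tool_rot: [0.0, -0.037, 0.999, 0.0]
wrist_force: [0.0, 0.2, 0.4]
finger_gap: 0.0854
gripper_force: 0.0
```

```bash
python3 - <<'E'
from h import *
import pickle
s,R=tool();print(s["time"],s["joints"].round(3),s["eef_pos"],np.degrees(np.arctan2(R[1,0],R[0,0])))
i=env.camera_info("wrist");f=env.grab_frame("wrist")[:,:,::-1].copy();cv2.imwrite("pics/w5.png",f);pickle.dump(i,open("w5.pkl","wb"))
for p in((.59,.0412,.079),(.59,.0412,.045),(.477,-.195,0),(.48,-.193,.105)): print(proj("wrist",p,i))
for t in(180,200):
  for c in bright(f,t,(0,0,640,400))[:8]:
    P=np.array([onz("wrist",p[0],.079,i)[:2] for p in c],np.float32)
    if np.abs(P.mean(0)-[.59,.0412]).max()<.04: r=cv2.minAreaRect(P);print(t,c.mean(0),r)
E
```

```text
10.15 [-0.056  0.272 -0.056  1.243  0.    -0.13 ] [ 0.53611773 -0.02975627  0.1971183 ] -175.72630464023945
[389.32719764 254.85691151]
[382.46593893 241.04754981]
[180.13726541 118.35556673]
[132.38180697 124.75142059]
180 [[383.5952381  236.70068027]] ((0.5757279396057129, 0.03666190430521965), (0.07087608426809311, 0.07942963391542435), 4.297497749328613)
180 [[378.808 240.284]] ((0.5729826092720032, 0.02796102687716484), (0.056637272238731384, 0.05135788023471832), 36.4117431640625)
200 [[383.44367418 238.24956672]] ((0.5760143995285034, 0.03662731498479843), (0.06958523392677307, 0.07855812460184097), 4.153773307800293)
```

View pics/w5.png

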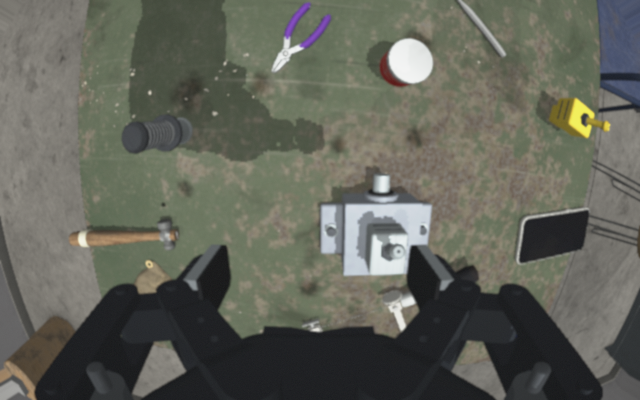

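Request:
step_arm([
  [0.012,-0.031,0,0.12,100],
  [0.024,-0.062,0,0.24,100],
  [0.036,-0.093,0,0.36,100],
  [0.048,-0.125,0,0.48,100],
  [0.0597,-0.156,0,0.6,100],
  [0.0597,-0.156,0,0.72,100],
  [0.0597,-0.156,0,0.84,100],
  [0.0597,-0.156,0,0.96,100],
  [0.0597,-0.156,0,1.08,100],
  [0.0597,-0.156,0,1.2,100],
])

```text
time: 11.03
eef_pos: [0.4894, -0.1878, 0.1962]
tool_rot: [-0.001, 0.535, 0.845, 0.0]
wrist_force: [-0.3, 0.1, 0.4]
finger_gap: 0.0855
gripper_force: 0.0
```

Request:
step_arm([
  [0,0,0,0.12,100],
  [0,0,0,0.24,100],
  [0,0,0,0.36,100],
  [0,0,0,0.44,100],
  [0,0,0,0.44,100],
  [0,0,0,0.44,100],
])

```text
time: 11.53
eef_pos: [0.4893, -0.1878, 0.1964]
tool_rot: [-0.0, 0.703, 0.711, -0.0]
wrist_force: [-0.3, -0.3, -0.6]
finger_gap: 0.0854
gripper_force: 0.0
```

```bash
python3 - <<'E'
from h import *
import pickle
s,R=tool();print(s["time"],s["joints"].round(3),s["eef_pos"],np.degrees(np.arctan2(R[1,0],R[0,0])))
i=env.camera_info("wrist");f=env.grab_frame("wrist")[:,:,::-1].copy();cv2.imwrite("pics/w6.png",f);pickle.dump(i,open("w6.pkl","wb"))
for p in((.488,-.19,0),(.488,-.19,.105)): print(proj("wrist",p,i))
E
```

```text
11.5333 [-0.367  0.251 -0.086  1.234  0.     1.192] [ 0.48928494 -0.18784523  0.19636752] 90.6760515962487
[316.77441188 179.08412634]
[316.06128691 205.15241431]
```

View pics/w6.png

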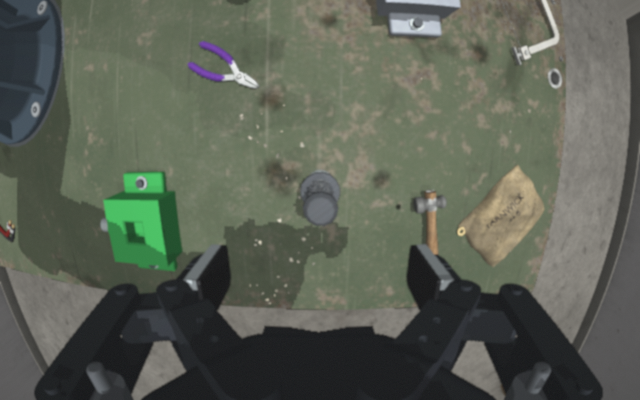

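```bash
python3 - <<'E'
from h import *
import pickle
i=pickle.load(open("w6.pkl","rb"));f=cv2.imread("pics/w6.png")
for p,z in(((320.5,207.5),.105),((320,188),.045),((337,207.5),.105),((304,207.5),.105),((340,188),.04),((300,188),.04)):print(onz("wrist",p,z,i).round(4))
g=cv2.GaussianBlur(cv2.cvtColor(f,cv2.COLOR_BGR2GRAY),(3,3),0)
print(cv2.HoughCircles(g[150:240,280:360],cv2.HOUGH_GRADIENT,1,5,param1=80,param2=12,minRadius=12,maxRadius=24))
t=delta((.487,-.1905,.15));print(t)
E
```

```text
[ 0.4915 -0.1919  0.105 ]
[ 0.4914 -0.1899  0.045 ]
[ 0.5045 -0.1917  0.105 ]
[ 0.4785 -0.192   0.105 ]
[ 0.5113 -0.1908  0.04  ]
[ 0.4716 -0.1912  0.04  ]
[[[40.5 59.5 13. ]
  [35.5 50.5 21.2]
  [36.5 55.5 17.7]
  [39.5 41.5 21.2]
  [33.5 38.5 15.4]
  [43.5 54.5 13.2]]]
[-0.0025 -0.0022  0.0465]
```

Request:
step_arm([
  [-0.003,0.002,0.03,0,100],
  [-0.003,0.002,0.06,0,100],
  [-0.003,0.002,0.09,0,100],
  [-0.003,0.002,0.12,0,100],
  [-0.003,0.002,0.14,0,100],
  [-0.003,0.002,0.149,0,100],
  [-0.003,0.002,0.149,0,100],
  [-0.003,0.002,0.149,0,50],
  [-0.003,0.002,0.149,0,20],
  [-0.003,0.002,0.149,0,0],
])

```text
time: 12.42
eef_pos: [0.4919, -0.1919, 0.0494]
tool_rot: [0.001, 0.704, 0.71, 0.001]
wrist_force: [-0.9, -1.1, -0.2]
finger_gap: 0.0519
gripper_force: 0.0
```

Request:
step_arm([
  [0,0,0,0,0],
  [0,0,0,0,0],
  [0,0,0,0,0],
  [0,0,0,0,0],
  [0,0,0,0,0],
  [0,0,0,0,0],
])

```text
time: 12.92
eef_pos: [0.4912, -0.1917, 0.0483]
tool_rot: [0.0, 0.704, 0.71, 0.0]
wrist_force: [0.1, -1.1, 5.0]
finger_gap: 0.0246
gripper_force: 58.5
```

Request:
step_arm([
  [0,0,-0.015,0,0],
  [0,0,-0.035,0,0],
  [0,0,-0.06,0,0],
  [0,0,-0.075,0,0],
  [0,0,-0.075,0,0],
  [0,0,-0.075,0,0],
])

```text
time: 13.42
eef_pos: [0.4909, -0.1915, 0.1225]
tool_rot: [0.0, 0.704, 0.71, 0.0]
wrist_force: [0.3, -0.9, -3.8]
finger_gap: 0.0245
gripper_force: 60.3
```

```bash
python3 - <<'E'
from h import *
s,R=tool();print(s["time"],s["joints"].round(3),s["eef_pos"],np.degrees(np.arctan2(R[1,0],R[0,0])),s["finger_gap"],s["wrist_force"])
f=env.grab_frame("side")[:,:,::-1].copy();w=env.grab_frame("wrist")[:,:,::-1].copy()
cv2.imwrite("pics/s7.png",f);cv2.imwrite("pics/w7.png",w)
u,v=proj("side",s["eef_pos"]).astype(int);print(u,v,proj("side",s["eef_pos"]+[0,0,.0187-.066]))
a=cv2.resize(f[v-80:v+80,u-80:u+80],(480,480),interpolation=cv2.INTER_CUBIC)
b=cv2.resize(w[130:350,220:420],(300,330));b=np.vstack([b,np.zeros((150,300,3),np.uint8)])
cv2.imwrite("pics/c7.png",np.hstack([a,b]))
E
```

```text
13.4167 [-0.372  0.301 -0.214  1.055  0.     1.191] [ 0.49086234 -0.19151295  0.12254681] 90.45890268286414 0.024464348890745762 [ 0.3314721  -0.89611853 -3.79290581]
388 204 [386.80864455 224.41027118]
```

View pics/c7.png

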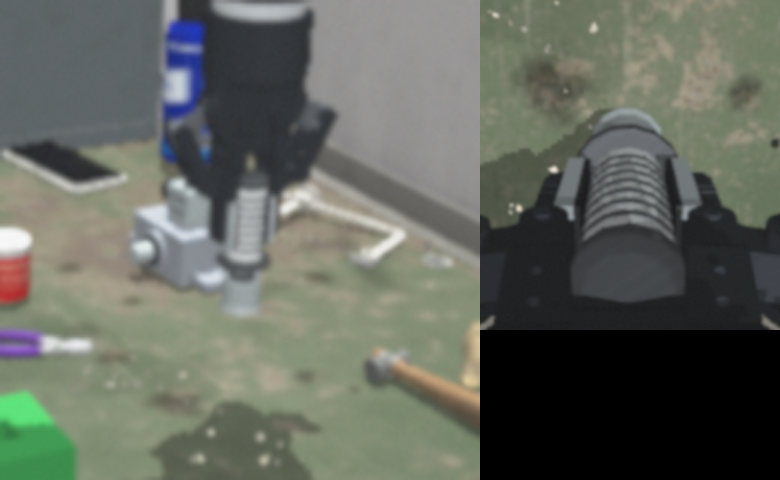

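Request:
step_arm([
  [0.025,0.015,0,-0.03,0],
  [0.055,0.034,0,-0.068,0],
  [0.085,0.052,0,-0.068,0],
  [0.115,0.07,0,-0.068,0],
  [0.145,0.089,0,-0.068,0],
  [0.162,0.1,0,-0.068,0],
  [0.1696,0.1045,0,-0.068,0],
  [0.1696,0.1045,0.02,-0.068,0],
  [0.1696,0.1045,0.046,-0.068,0],
  [0.1696,0.1045,0.046,-0.068,0],
])

```text
time: 14.35
eef_pos: [0.5902, -0.021, 0.0714]
tool_rot: [-0.003, 0.68, 0.734, -0.003]
wrist_force: [-2.3, -0.0, -3.8]
finger_gap: 0.0249
gripper_force: 60.1
```

Request:
step_arm([
  [0,0,0,0,0],
  [0.003,0,0,0,0],
  [0.006,0,0,0,0],
  [0.009,0,0,0,0],
  [0.009,0,0,0,0],
])

```text
time: 14.77
eef_pos: [0.5939, -0.0118, 0.078]
tool_rot: [0.001, 0.68, 0.733, 0.001]
wrist_force: [-0.4, -0.6, -2.5]
finger_gap: 0.0248
gripper_force: 60.1
```

Request:
step_arm([
  [0.003,0,0,0,0],
  [0.006,0,0,0,0],
  [0.008,0,0,0,0],
  [0.008,0,0,0,0],
])

```text
time: 15.1
eef_pos: [0.5937, -0.0054, 0.0779]
tool_rot: [0.002, 0.68, 0.733, -0.0]
wrist_force: [2.6, -7.5, -1.1]
finger_gap: 0.0247
gripper_force: 60.5
```

Request:
step_arm([
  [0.003,0,0,0,0],
  [0.006,0,0,0,0],
  [0.009,0,0,0,0],
  [0.0115,0,0,0,0],
  [0.0115,0,0,0,0],
])

```text
time: 15.52
eef_pos: [0.5928, 0.0059, 0.0778]
tool_rot: [0.002, 0.68, 0.733, -0.0]
wrist_force: [1.5, -8.3, -1.1]
finger_gap: 0.0247
gripper_force: 60.9
```

```bash
python3 - <<'E'
from h import *
s,R=tool();print(s["time"],s["joints"].round(3),s["eef_pos"],np.degrees(np.arctan2(R[1,0],R[0,0])),s["finger_gap"],s["wrist_force"],s["ft_torque"])
f=env.grab_frame("side")[:,:,::-1].copy();w=env.grab_frame("wrist")[:,:,::-1].copy()
cv2.imwrite("pics/s8.png",f);cv2.imwrite("pics/w8.png",w)
u,v=proj("side",s["eef_pos"]).astype(int);print(u,v)
a=cv2.resize(f[v-80:v+80,u-80:u+80],(480,480),interpolation=cv2.INTER_CUBIC)
b=cv2.resize(w[130:350,220:420],(300,330));b=np.vstack([b,np.zeros((150,300,3),np.uint8)])
cv2.imwrite("pics/c8.png",np.hstack([a,b]))
E
```

```text
15.5167 [ 0.012  0.439 -0.123  1.007 -0.003  1.508] [0.59280711 0.00594126 0.0778457 ] 94.30061718986815 0.024739735710347287 [ 1.51213611 -8.34989604 -1.14593837] [-1.85382467 -0.39886973  0.06172252]
380 188
```

View pics/c8.png

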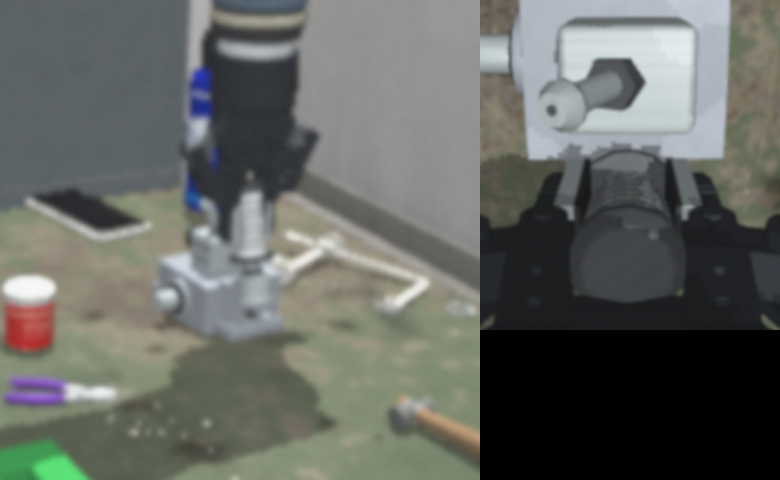

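```bash
python3 - <<'E'
from h import *
s,R=tool();e=s["eef_pos"]
g=e-R[:,2]*.0177
for th in(0,5,10,15,20,25,30):
    t=np.radians(th);a=np.cos(t)*-R[:,2]+np.sin(t)*R[:,0];b=R[:,0]*np.cos(t)+R[:,2]*np.sin(t)
    print(th,[proj("wrist",p).round(0).astype(int).tolist() for p in(g+39*a/1e3,g+.039*a+.014*b,g+.039*a-.014*b,g-.024*a+.02*b,g-.066*a+.0165*b)], R.T@(g-.066*a-e))
E
python3 - <<'E'
import cv2,numpy as np
a=[cv2.imread(f"pics/w{k}.png")[190:350,270:370] for k in(7,8)]
cv2.imwrite("pics/c9.png",cv2.resize(np.hstack(a),None,fx=3.6,fy=3.6,interpolation=cv2.INTER_CUBIC))
E
```

```text
0 [[317, 320], [317, 285], [317, 349], [317, 210], [318, 196]] [ 1.32814766e-18 -1.79706510e-17  4.83000000e-02]
5 [[317, 311], [317, 274], [317, 344], [317, 213], [318, 204]] [-5.75227902e-03  9.33769121e-18  4.80488501e-02]
10 [[317, 302], [317, 263], [317, 338], [317, 216], [318, 212]] [-1.14607797e-02 -1.66289508e-17  4.72973117e-02]
15 [[317, 293], [317, 251], [317, 331], [317, 220], [318, 221]] [-1.70820570e-02  2.98155597e-19  4.60511045e-02]
20 [[317, 283], [317, 241], [317, 323], [317, 224], [318, 230]] [-2.25733295e-02 -2.94631940e-17  4.43197130e-02]
25 [[317, 273], [317, 230], [317, 315], [317, 228], [318, 238]] [-2.78928053e-02  4.82469967e-18  4.21163139e-02]
30 [[317, 262], [317, 221], [317, 305], [317, 232], [318, 247]] [-3.30000000e-02  3.09946296e-17  3.94576766e-02]
```

View pics/c9.png

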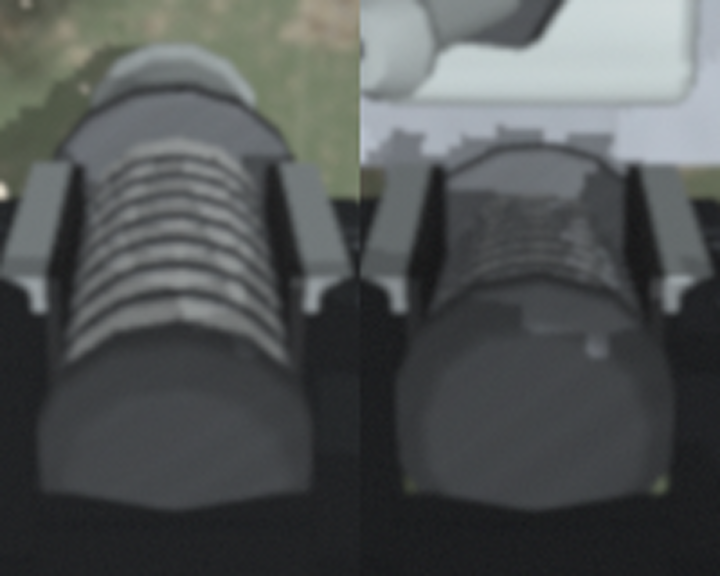

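Request:
step_arm([
  [0.002,0,0,0,0],
  [0.004,0,0,0,0],
  [0.004,0,0,0,0],
  [0.002,0,-0.02,0,0],
  [-0.01,0,-0.05,0,0],
  [-0.03,0,-0.085,0,0],
  [-0.05,0,-0.1,0,0],
  [-0.05,0,-0.1,0,0],
])

```text
time: 16.28
eef_pos: [0.598, -0.0453, 0.1817]
tool_rot: [0.003, 0.68, 0.733, 0.002]
wrist_force: [0.8, 0.0, -2.7]
finger_gap: 0.0246
gripper_force: 61.0
```

Request:
step_arm([
  [0,0,0,-0.12,0],
  [0,0,0,-0.24,0],
  [0,0,0,-0.36,0],
  [0,0,0,-0.48,0],
  [0,0,0,-0.6,0],
  [0,0,0,-0.72,0],
  [0,0,0,-0.84,0],
  [0,0,0,-0.96,0],
  [0,0,0,-1.08,0],
  [0,0,0,-1.2,0],
])

```text
time: 17.12
eef_pos: [0.5953, -0.0421, 0.1766]
tool_rot: [-0.0, 0.144, 0.99, 0.0]
wrist_force: [0.2, -0.7, -2.2]
finger_gap: 0.0247
gripper_force: 60.9
```

Request:
step_arm([
  [0,0,0,-0.12,0],
  [0,0,0,-0.24,0],
  [0,0,0,-0.36,0],
  [0,0,0,-0.374,0],
  [0,0,0,-0.374,0],
  [0,0,0,-0.374,0],
])

```text
time: 17.62
eef_pos: [0.5955, -0.0423, 0.1768]
tool_rot: [-0.0, -0.038, 0.999, 0.0]
wrist_force: [0.6, -0.2, -4.0]
finger_gap: 0.0246
gripper_force: 60.8
```

```bash
python3 - <<'E'
from h import *
import pickle
s,R=tool();print(s["time"],s["joints"].round(3),s["eef_pos"],np.degrees(np.arctan2(R[1,0],R[0,0])),s["finger_gap"],s["wrist_force"])
f=env.grab_frame("side")[:,:,::-1].copy();w=env.grab_frame("wrist")[:,:,::-1].copy();pickle.dump(env.camera_info("wrist"),open("w10.pkl","wb"))
cv2.imwrite("pics/s10.png",f);cv2.imwrite("pics/w10.png",w)
u,v=proj("side",s["eef_pos"]).astype(int);print(u,v)
a=cv2.resize(f[v-45:v+75,u-60:u+60],(480,480),interpolation=cv2.INTER_CUBIC)
b=cv2.resize(w[170:330,270:370],(300,480),interpolation=cv2.INTER_CUBIC)
cv2.imwrite("pics/c10.png",np.hstack([a,b]))
g=s["eef_pos"]-R[:,2]*.0177
for th in(10,15,20,25,30):
    t=np.radians(th);a=np.cos(t)*-R[:,2]+np.sin(t)*R[:,0]
    print(th,[((proj("side",p)-[u-60,v-45])*4).round(0).tolist() for p in(g+.039*a,g,g-.066*a)])
E
```

```text
17.6167 [-0.071  0.383  0.056  1.244  0.    -0.147] [ 0.59546884 -0.04231574  0.17677677] -175.66828034488933 0.02464916731571705 [ 0.59557111 -0.23649131 -3.99732668]
394 157
10 [[238.0, 95.0], [242.0, 154.0], [250.0, 251.0]]
15 [[233.0, 97.0], [242.0, 154.0], [257.0, 248.0]]
20 [[229.0, 99.0], [242.0, 154.0], [264.0, 244.0]]
25 [[224.0, 102.0], [242.0, 154.0], [271.0, 240.0]]
30 [[220.0, 105.0], [242.0, 154.0], [278.0, 235.0]]
```

View pics/c10.png

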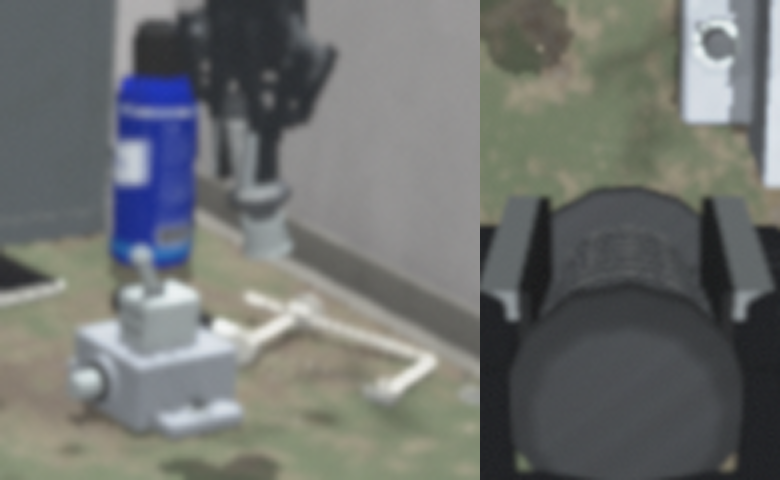

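I've now viewed 12 pictures, two over the limit of 10. I'll view no more and work from numbers only.

```bash
cat >> h.py <<'E'
from scipy.spatial.transform import Rotation as Ro
from scipy.optimize import least_squares
def caminfo(e,q):
    "wrist camera info for a given tool pose"
    i=dict(env.camera_info("wrist"));s,R=tool();T=np.eye(4);T[:3,:3]=R;T[:3,3]=s["eef_pos"]
    C=i["camera_from_world"]@T;N=np.eye(4);N[:3,:3]=Ro.from_quat([q[1],q[2],q[3],q[0]]).as_matrix();N[:3,3]=e
    i["camera_from_world"]=C@np.linalg.inv(N);return i
E
python3 - <<'E'
from h import *
i8=caminfo([.59281,.00594,.07785],[.002,.680,.733,0])
print("tip",onz("wrist",(267.3,203.3),.1107,i8), "root",onz("wrist",(220+133/1.5,130+82/1.5),.081,i8))
P=[onz("wrist",(220+(x-480)/1.5,130+y/1.5),.079,i8) for x,y in((560,24),(695,28),(693,132),(562,132))]
print("blocktop",np.mean(P,0),np.array(P).round(3)[:,:2].tolist())
s,R=tool();e=s["eef_pos"]
def v(th,d,ax,r,l,sg=1):
    t=np.radians(th);g=e-R[:,2]*.0177+R[:,0]*d
    a=np.cos(t)*-R[:,2]+np.sin(t)*R[:,0];b=R[:,0]*np.cos(t)+R[:,2]*np.sin(t)
    return proj("wrist",g+a*(l+ax)+b*r)[1]
F=lambda th,d,rf,lo:[v(th,d,0,rf,.039),v(th,d,0,.0145,lo),v(th,d,0,.02,-.024)]
r=least_squares(lambda q:np.r_[np.array(F(0,q[0],q[1],q[2]))-[297,280,214],v(0,q[0],0,.0165,-.066)-201.7],[0,.011,.03],x_scale=[.001,.001,.001]);print(r.x,r.fun)
d0,rf,lo=r.x
for obs in([279,267,230],[278,264,232]):
    q=least_squares(lambda q:np.array(F(q[0],q[1],rf,lo))-obs,[15,d0],x_scale=[1,.001]);print(obs,q.x,q.fun)
E
```

```text
tip [0.57080568 0.03895219 0.1107    ] root [0.58532734 0.04047427 0.081     ]
blocktop [0.58978154 0.04095194 0.079     ] [[0.568, 0.057], [0.609, 0.059], [0.612, 0.025], [0.57, 0.022]]
[-0.00290812  0.01233009  0.03149947] [ 3.35376171e-12  3.12638804e-12  1.25172163e+00 -1.55876940e+00]
[279, 267, 230] [ 1.28115934e+01 -6.51009160e-03] [ 0.01238044 -0.01471628  0.00256206]
[278, 264, 232] [ 1.43197375e+01 -6.89828088e-03] [-1.20084852  1.43235528 -0.25257028]
```

Request:
step_arm([
  [0.02,0.02,-0.015,0,0],
  [0.0436,0.045,-0.025,0,0],
  [0.0436,0.07,-0.025,0,0],
  [0.0436,0.0829,-0.025,0,0],
  [0.0436,0.0829,-0.01,0,0],
  [0.0436,0.0829,0.008,0,0],
  [0.0436,0.0829,0.013,0,0],
  [0.0436,0.0829,0.013,0,0],
  [0.0436,0.0829,0.013,0,0],
])

```text
time: 18.47
eef_pos: [0.5457, 0.0365, 0.1639]
tool_rot: [-0.0, -0.039, 0.999, 0.0]
wrist_force: [-0.2, -0.0, -3.1]
finger_gap: 0.0246
gripper_force: 61.1
```

```bash
python3 - <<'E'
from h import *
s,R=tool();print(s["time"],s["eef_pos"],np.degrees(np.arctan2(R[1,0],R[0,0])),s["wrist_force"],s["ft_torque"])
f=env.grab_frame("side")[:,:,::-1].copy();cv2.imwrite("pics/s11.png",f)
f0=cv2.imread("pics/s10.png")
# gun silhouette: gun coupler vs earlier picture difference
d=(cv2.absdiff(f,f0).max(2)>40)
tip=proj("side",(.571,.039,.1107));print("tip px",tip,"mouth px",proj("side",s["eef_pos"]+R@[-.022,0,.046]))
u,v=tip.astype(int)
g=cv2.cvtColor(f,cv2.COLOR_BGR2GRAY)
print(u-20,v-34);
for r in range(v-34,v+20,2): print(r,' '.join('%3d'%x for x in g[r,u-20:u+22]))
E
```

```text
18.4667 [0.54574225 0.03645743 0.16394724] -175.50637074242448 [-0.23392818 -0.02418441 -3.06665655] [-0.00872011  0.06529563 -0.00359496]
tip px [368.14273824 174.05681631] mouth px [367.32504596 171.71521667]
348 140
140  95  96  95  95  94  87  77  71  71  81  93  96  93  82  62  50  50  51  50  48  48  50  51  54  54  54  52  57  77 103 121 129 121 110 101 115 136 142 144 144 143 143
142  96  97  95  96  96  99 105 106  97 107 133 148 150 128  90  59  51  49  47  48  47  46  50  51  51  53  53  61  68  75  75  70  66  63  72 103 130 142 143 143 143 143
144  96  96  97  97  97  98 104 102  85  93 119 135 138 127 113  98  75  54  46  46  47  48  54  55  54  58  64  73  79  80  75  64  57  56  69 100 130 141 144 142 144 144
146  96  97  97  97  96  97  99  93  73  76 104 127 133 131 135 127  95  63  50  50  54  65  76  73  62  59  64  71  74  73  70  67  66  63  70  97 128 140 142 143 143 142
148  96  97  97  95  94  93  94  90  72  67  91 116 126 127 133 127  93  60  51  52  62  84 104  99  78  65  65  71  74  74  74  73  70  66  71  98 127 138 141 142 143 143
150  96  96  96  94  
[... 3062 characters left out ...]
 142 141 141
186 139 137 138 140 141 141 142 142 141 140 140 138 134 116  92 103 135 160 181 195 197 179 159 153 164 183 203 219 229 232 230 227 223 218 204 179 154 142 141 141 139 139
188 142 142 141 141 141 140 139 140 139 141 142 143 137 118  90  88 109 121 128 136 141 150 159 168 181 192 195 190 185 180 174 169 165 161 157 149 138 136 140 144 145 145
190 142 141 141 141 141 141 140 139 141 142 145 144 142 134 124 115 121 122 118 116 119 128 142 153 158 157 156 157 155 155 154 154 153 153 145 130 105 101 118 133 146 149
192 145 143 142 140 144 147 152 155 159 162 169 174 180 183 178 158 135 123 125 126 126 131 142 151 155 154 154 154 154 154 154 154 153 152 143 125  98  84 112 171 217 224
```

Request:
step_arm([
  [-0.0008,0,0.003,0,0],
  [-0.0016,0,0.006,0,0],
  [-0.0025,0,0.009,0,0],
  [-0.0035,0,0.012,0,0],
  [-0.0035,0,0.012,0,0],
])

```text
time: 18.93
eef_pos: [0.549, 0.0369, 0.1512]
tool_rot: [-0.0, -0.04, 0.999, 0.0]
wrist_force: [-0.1, 0.5, -3.3]
finger_gap: 0.0246
gripper_force: 61.1
```

Request:
step_arm([
  [-0.0007,0,0.002,0,0],
  [-0.0014,0,0.004,0,0],
  [-0.0014,0,0.004,0,0],
])

```text
time: 19.18
eef_pos: [0.5508, 0.0372, 0.1478]
tool_rot: [0.0, -0.04, 0.999, 0.0]
wrist_force: [1.0, 0.2, -1.7]
finger_gap: 0.0243
gripper_force: 61.3
```

Request:
step_arm([
  [0.002,0,0.0005,0,0],
  [0.004,0,0.001,0,0],
  [0.006,0,0.0018,0,0],
  [0.006,0,0.0018,0,0],
])

```text
time: 19.52
eef_pos: [0.5451, 0.0367, 0.1469]
tool_rot: [0.001, -0.04, 0.999, 0.0]
wrist_force: [2.5, 1.2, 2.9]
finger_gap: 0.0246
gripper_force: 61.6
```

Request:
step_arm([
  [0.002,0,0.0008,0,0],
  [0.004,0,0.0016,0,0],
  [0.006,0,0.0024,0,0],
  [0.006,0,0.0024,0,0],
])

```text
time: 19.85
eef_pos: [0.5395, 0.0361, 0.1448]
tool_rot: [0.002, -0.04, 0.999, 0.0]
wrist_force: [3.0, 0.4, 8.4]
finger_gap: 0.0248
gripper_force: 61.6
```

```bash
cat > m.py <<'E'
from h import *
import sys
s,R=tool();e=s["eef_pos"];print(s["time"],e,s["wrist_force"].round(2),s["ft_torque"].round(3))
f=env.grab_frame("side")[:,:,::-1].copy();w=env.grab_frame("wrist")[:,:,::-1].copy()
cv2.imwrite(f"pics/s{sys.argv[1]}.png",f);cv2.imwrite(f"pics/w{sys.argv[1]}.png",w)
# wrist: edges along the image column through the gun axis (shared features: flange edge, cap rim, face rim)
for col in(312,318,324):
    p=cv2.GaussianBlur(cv2.cvtColor(w,cv2.COLOR_BGR2GRAY),(3,3),0)[195:330,col].astype(int)
    print(col,p[::2].tolist())
g=cv2.cvtColor(f,cv2.COLOR_BGR2GRAY);u,v=proj("side",(.571,.039,.1107)).astype(int)
for r in range(v-26,v+12,2): print(r,u-20,' '.join('%3d'%x for x in g[r,u-20:u+16]))
E
python3 m.py 12; python3 - <<'E'
import cv2
for k in(7,8,10):
    p=cv2.GaussianBlur(cv2.cvtColor(cv2.imread(f"pics/w{k}.png"),cv2.COLOR_BGR2GRAY),(3,3),0)[195:330,318].astype(int);print(k,p[::2].tolist())
E
```

```text
19.85 [0.53952217 0.03609882 0.14479469] [3.   0.35 8.35] [ 0.264 -1.106  0.029]
312 [148, 78, 50, 89, 132, 145, 134, 108, 124, 146, 148, 145, 137, 135, 135, 136, 136, 133, 113, 75, 77, 85, 85, 84, 85, 86, 85, 79, 76, 78, 77, 78, 77, 79, 71, 55, 58, 62, 64, 64, 65, 67, 72, 79, 82, 83, 83, 83, 83, 83, 82, 82, 83, 83, 82, 81, 81, 80, 80, 80, 81, 81, 80, 78, 78, 78, 78, 74]
318 [220, 131, 58, 97, 181, 215, 203, 150, 151, 181, 162, 153, 144, 136, 135, 135, 135, 133, 110, 73, 79, 85, 85, 84, 84, 88, 85, 82, 80, 85, 84, 82, 83, 80, 56, 53, 60, 63, 64, 64, 65, 69, 77, 82, 83, 83, 83, 83, 83, 83, 84, 83, 83, 81, 81, 81, 81, 81, 82, 81, 80, 79, 78, 78, 79, 79, 80, 78]
324 [215, 126, 61, 97, 171, 205, 172, 120, 165, 210, 214, 212, 183, 139, 134, 134, 134, 132, 111, 74, 76, 83, 84, 85, 85, 86, 84, 78, 76, 79, 80, 80, 80, 79, 65, 53, 58, 63, 63, 63, 63, 67, 74, 81, 83, 83, 83, 84, 85, 84, 83, 82, 81, 81, 82, 82, 82, 81, 80, 79, 78, 79, 79, 80, 80, 81, 80, 74]
148 348  96  95  92  84  72  72  82  95 103 106  97  75  54  51  51  50  48  47  48  49  52  55  55  51  51  55  63  71  74  73  73  73  7
[... 2946 characters left out ...]
, 110, 71, 49, 51, 56, 60, 63, 64, 64, 64, 65, 70, 72, 71, 72, 71, 71, 72, 72, 72, 72, 71, 71, 71, 72, 72, 71]
8 [80, 71, 69, 116, 182, 202, 203, 205, 204, 202, 194, 176, 166, 175, 175, 154, 119, 93, 87, 109, 113, 113, 112, 112, 105, 86, 79, 79, 74, 72, 72, 75, 73, 77, 67, 57, 50, 62, 71, 72, 72, 73, 78, 80, 71, 69, 69, 69, 69, 69, 69, 69, 70, 70, 69, 69, 68, 68, 69, 70, 70, 68, 67, 67, 67, 67, 68, 67]
10 [110, 110, 110, 113, 117, 117, 116, 115, 116, 117, 115, 112, 112, 109, 108, 111, 115, 117, 103, 72, 79, 82, 82, 81, 83, 88, 82, 80, 84, 84, 81, 80, 81, 82, 63, 51, 56, 61, 62, 62, 62, 64, 70, 78, 80, 80, 80, 79, 79, 80, 80, 80, 80, 79, 78, 78, 78, 78, 78, 78, 77, 76, 75, 75, 75, 75, 76, 75]
```

Request:
step_arm([
  [-0.003,0,-0.002,0,0],
  [-0.006,0,-0.002,0,0],
  [-0.009,0,-0.002,0,0],
  [-0.012,0,-0.001,0,0],
  [-0.012,0,-0.001,0,0],
  [-0.012,0,-0.001,0,0],
])

```text
time: 20.45
eef_pos: [0.5494, 0.0368, 0.1434]
tool_rot: [-0.002, -0.04, 0.999, -0.0]
wrist_force: [-0.0, 0.3, -7.0]
finger_gap: 0.0247
gripper_force: 60.9
```

```bash
python3 m.py 13 | head -1; python3 - <<'E'
from h import *
s,R=tool();e=s["eef_pos"]
# block top visibility in wrist view
f=cv2.imread("pics/w13.png");i=env.camera_info("wrist")
print(proj("wrist",(.59,.041,.079),i),proj("wrist",(.571,.039,.1107),i))
for k in(12,13):
    f=cv2.imread(f"pics/s{k}.png");rows=[]
    g=cv2.cvtColor(f,cv2.COLOR_BGR2GRAY)
    for r in range(178,192,2):print(k,r,g[r,366:388].tolist())
g=cv2.cvtColor(cv2.imread("pics/side4.png"),cv2.COLOR_BGR2GRAY)
E
```

```text
20.45 [0.54938092 0.03681636 0.1434323 ] [-0.01  0.33 -7.  ] [0.03  0.039 0.015]
[320.00515817 265.05593981] [319.58897379 260.9552477 ]
12 178 [156, 159, 163, 168, 168, 147, 108, 79, 73, 73, 76, 80, 81, 86, 95, 113, 131, 140, 142, 142, 145, 147]
12 180 [156, 158, 157, 150, 135, 121, 123, 139, 148, 144, 133, 117, 104, 99, 101, 111, 129, 138, 141, 141, 141, 141]
12 182 [137, 139, 138, 140, 141, 143, 165, 205, 226, 229, 225, 208, 178, 153, 137, 135, 140, 142, 143, 143, 142, 142]
12 184 [199, 180, 144, 127, 125, 124, 140, 188, 226, 236, 238, 236, 232, 225, 214, 188, 159, 144, 142, 142, 141, 141]
12 186 [170, 163, 152, 145, 149, 169, 201, 222, 228, 227, 224, 218, 209, 196, 182, 167, 151, 144, 142, 141, 141, 140]
12 188 [140, 150, 160, 169, 175, 184, 192, 190, 181, 172, 165, 159, 157, 156, 152, 143, 131, 125, 128, 134, 140, 144]
12 190 [119, 126, 138, 152, 158, 156, 157, 156, 155, 154, 153, 154, 153, 153, 150, 139, 114, 89, 86, 100, 117, 134]
13 178 [142, 147, 150, 152, 155, 158, 161, 159, 139, 102, 80, 78, 81, 85, 95, 113, 132, 140, 142, 143, 145, 146]
13 180 [146, 152, 158, 163, 166, 162, 154, 140, 124, 114, 107, 102, 99, 98, 100, 112, 128, 138, 141, 139, 141, 141]
13 182 [130, 136, 139, 141, 144, 143, 134, 135, 164, 191, 192, 174, 151, 132, 125, 131, 139, 143, 144, 144, 142, 142]
13 184 [151, 157, 149, 126, 121, 124, 124, 135, 179, 222, 234, 233, 229, 221, 209, 192, 171, 153, 143, 142, 141, 141]
13 186 [148, 152, 148, 143, 139, 141, 149, 172, 208, 227, 231, 231, 227, 223, 218, 210, 191, 163, 146, 142, 140, 141]
13 188 [130, 136, 143, 154, 164, 169, 172, 178, 185, 185, 181, 177, 170, 165, 161, 157, 147, 132, 129, 136, 141, 143]
13 190 [116, 117, 125, 139, 151, 157, 156, 156, 156, 156, 155, 155, 154, 154, 154, 152, 135, 107, 89, 99, 117, 133]
```

Request:
step_arm([
  [-0.0005,0,0.001,0,0],
  [-0.001,0,0.002,0,0],
  [-0.0015,0,0.003,0,0],
  [-0.0015,0,0.003,0,0],
  [-0.0015,0,0.003,0,0],
])

```text
time: 20.97
eef_pos: [0.552, 0.0372, 0.1415]
tool_rot: [-0.0, -0.04, 0.999, 0.0]
wrist_force: [0.2, -0.6, -6.5]
finger_gap: 0.0248
gripper_force: 60.9
```

Request:
step_arm([
  [-0.0005,0,0.001,0,0],
  [-0.001,0,0.002,0,0],
  [-0.0015,0,0.003,0,0],
  [-0.0015,0,0.003,0,0],
  [-0.0015,0,0.003,0,0],
])

```text
time: 21.38
eef_pos: [0.5533, 0.0373, 0.1392]
tool_rot: [0.0, -0.04, 0.999, 0.0]
wrist_force: [-4.5, -0.4, 3.6]
finger_gap: 0.0244
gripper_force: 61.1
```

Request:
step_arm([
  [0.001,0,0.002,0,0],
  [0.001,0,0.004,0,0],
  [0.001,0,0.006,0,0],
  [0.001,0,0.006,0,0],
])

```text
time: 21.72
eef_pos: [0.5538, 0.0373, 0.1336]
tool_rot: [0.002, -0.04, 0.999, 0.0]
wrist_force: [-1.3, 0.1, 7.9]
finger_gap: 0.0246
gripper_force: 61.6
```

Request:
step_arm([
  [0.0,0,0.002,0,0],
  [0.0005,0,0.004,0,0],
  [0.001,0,0.005,0,0],
  [0.001,0,0.005,0,0],
])

```text
time: 22.05
eef_pos: [0.5543, 0.0374, 0.1297]
tool_rot: [0.003, -0.04, 0.999, 0.0]
wrist_force: [1.6, 0.7, 13.2]
finger_gap: 0.0241
gripper_force: 62.0
```

```bash
cat > m2.py <<'E'
from h import *
import sys
k=sys.argv[1];s,R=tool();e=s["eef_pos"];print(s["time"],e,s["wrist_force"].round(2),s["ft_torque"].round(3))
f=env.grab_frame("side")[:,:,::-1].copy();w=env.grab_frame("wrist")[:,:,::-1].copy()
cv2.imwrite(f"pics/s{k}.png",f);cv2.imwrite(f"pics/w{k}.png",w)
p=cv2.GaussianBlur(cv2.cvtColor(w,cv2.COLOR_BGR2GRAY),(3,3),0)[:,316:321].mean(1).astype(int)
print("col",p[195:300].tolist())
def pts(n):
    g=cv2.cvtColor(cv2.imread(f"pics/{n}.png"),cv2.COLOR_BGR2GRAY)
    return cv2.resize(g,None,fx=4,fy=4,interpolation=cv2.INTER_CUBIC)
ref=pts("s10");cur=pts(f"s{k}")
# block corners at top (+x/-y side visible) and lower body; template shift against the undisturbed picture
for nm,p in(("top+x-y",(.6108,.0246,.079)),("low+x-y",(.6108,.0246,.047)),("top+x+y",(.6080,.0604,.079)),("top-x-y",(.567,.0214,.079)),("low-x-y",(.567,.0214,.047)),("housing",(.632,.004,.045))):
    u,v=(proj("side",p)*4).astype(int);t=ref[v-16:v+17,u-16:u+17];W=cur[v-40:v+41,u-40:u+41]
    m=cv2.matchTemplate(W,t,cv2.TM_CCOEFF_NORMED);_,b,_,l=cv2.minMaxLoc(m);print(nm,(u//4,v//4),"shift px",(l[0]-24)/4,(l[1]-24)/4,round(b,2))
E
python3 m2.py 14
```

```text
22.05 [0.55433634 0.03737477 0.12971095] [ 1.62  0.69 13.17] [ 0.091 -0.501  0.012]
col [183, 155, 142, 154, 174, 188, 196, 200, 202, 202, 202, 202, 198, 188, 175, 166, 160, 155, 148, 141, 136, 134, 134, 134, 132, 125, 113, 100, 89, 86, 91, 98, 100, 96, 88, 83, 80, 75, 71, 74, 80, 83, 84, 84, 84, 84, 83, 84, 84, 86, 89, 89, 85, 82, 82, 83, 83, 83, 84, 83, 82, 81, 83, 83, 84, 86, 82, 71, 60, 54, 53, 55, 59, 61, 62, 63, 63, 63, 63, 63, 63, 65, 66, 70, 74, 78, 80, 81, 82, 82, 82, 82, 82, 81, 82, 82, 82, 82, 81, 82, 82, 82, 82, 82, 82]
top+x-y (np.int64(383), np.int64(185)) shift px -0.5 0.25 0.99
low+x-y (np.int64(382), np.int64(196)) shift px -0.25 0.0 0.99
top+x+y (np.int64(375), np.int64(181)) shift px 0.5 0.5 0.9
top-x-y (np.int64(369), np.int64(187)) shift px -0.75 0.5 0.85
low-x-y (np.int64(368), np.int64(198)) shift px -1.0 -1.25 0.72
housing (np.int64(393), np.int64(198)) shift px 0.0 0.0 1.0
```

Request:
step_arm([
  [0,0,0.001,0,0],
  [0,0,0.002,0,0],
  [0,0,0.002,0,0],
])

```text
time: 22.4
eef_pos: [0.5547, 0.0374, 0.1291]
tool_rot: [0.004, -0.04, 0.999, 0.0]
wrist_force: [-2.4, -0.1, 24.3]
finger_gap: 0.0245
gripper_force: 63.9
```

Request:
step_arm([
  [0.001,0,0.0005,0,0],
  [0.002,0,0.001,0,0],
  [0.002,0,0.001,0,0],
])

```text
time: 22.65
eef_pos: [0.5542, 0.0373, 0.1289]
tool_rot: [0.006, -0.04, 0.999, 0.0]
wrist_force: [1.6, 0.2, 24.8]
finger_gap: 0.0244
gripper_force: 63.8
```

Request:
step_arm([
  [0.0015,0,0.0007,0,0],
  [0.003,0,0.0015,0,0],
  [0.003,0,0.0015,0,0],
])

```text
time: 22.9
eef_pos: [0.5524, 0.0372, 0.1286]
tool_rot: [0.008, -0.04, 0.999, 0.0]
wrist_force: [1.6, 0.7, 32.4]
finger_gap: 0.0247
gripper_force: 64.4
```

```bash
python3 m2.py 15; python3 -c "
from h import *
print(tool()[1].round(4))"
```

```text
22.9 [0.55244128 0.03718631 0.1286361 ] [ 1.59  0.75 32.35] [ 0.145 -1.025  0.008]
col [207, 200, 174, 142, 130, 148, 171, 185, 193, 198, 201, 202, 201, 201, 198, 189, 174, 159, 147, 139, 135, 134, 134, 134, 134, 134, 131, 123, 111, 97, 86, 85, 92, 98, 96, 87, 75, 67, 66, 70, 77, 82, 83, 84, 84, 84, 84, 83, 84, 85, 88, 90, 85, 79, 79, 81, 82, 82, 81, 81, 81, 81, 81, 80, 81, 83, 78, 66, 55, 52, 54, 57, 60, 62, 63, 63, 63, 63, 63, 63, 64, 66, 69, 73, 77, 80, 82, 82, 82, 82, 83, 83, 82, 83, 82, 82, 82, 82, 82, 82, 83, 83, 83, 82, 82]
top+x-y (np.int64(383), np.int64(185)) shift px -0.5 0.0 1.0
low+x-y (np.int64(382), np.int64(196)) shift px -0.25 0.0 0.99
top+x+y (np.int64(375), np.int64(181)) shift px 0.25 0.5 0.89
top-x-y (np.int64(369), np.int64(187)) shift px -1.0 0.5 0.87
low-x-y (np.int64(368), np.int64(198)) shift px -1.0 -1.25 0.71
housing (np.int64(393), np.int64(198)) shift px 0.0 0.0 1.0
[[-9.967e-01 -7.920e-02  1.500e-02]
 [-7.910e-02  9.969e-01  1.300e-03]
 [-1.510e-02  1.000e-04 -9.999e-01]]
```

Request:
step_arm([
  [0.0015,0,0,0,0],
  [0.003,0,0.0002,0,0],
  [0.004,0,0.0004,0,0],
  [0.004,0,0.0004,0,0],
])

```text
time: 23.33
eef_pos: [0.5485, 0.0368, 0.1285]
tool_rot: [0.008, -0.04, 0.999, 0.0]
wrist_force: [1.5, -0.4, 36.0]
finger_gap: 0.0245
gripper_force: 64.4
```

```bash
python3 m2.py 16
```

```text
23.3333 [0.54851606 0.03684511 0.12849649] [ 1.5  -0.35 35.99] [ 0.158 -0.875 -0.033]
col [115, 156, 187, 201, 206, 207, 198, 172, 140, 132, 151, 174, 184, 187, 188, 182, 170, 161, 158, 156, 151, 142, 136, 134, 133, 134, 134, 134, 134, 134, 133, 127, 116, 101, 87, 83, 84, 81, 73, 72, 77, 82, 84, 84, 84, 84, 84, 84, 84, 85, 88, 90, 85, 79, 79, 81, 82, 82, 81, 81, 81, 81, 81, 80, 81, 83, 78, 66, 55, 52, 54, 57, 60, 62, 63, 63, 63, 63, 63, 63, 64, 66, 69, 73, 77, 80, 82, 83, 83, 83, 83, 83, 83, 83, 82, 83, 83, 82, 82, 83, 83, 83, 83, 83, 82]
top+x-y (np.int64(383), np.int64(185)) shift px -1.0 -0.5 0.99
low+x-y (np.int64(382), np.int64(196)) shift px -0.75 -0.25 0.98
top+x+y (np.int64(375), np.int64(181)) shift px -0.75 -0.5 0.9
top-x-y (np.int64(369), np.int64(187)) shift px -1.75 0.25 0.9
low-x-y (np.int64(368), np.int64(198)) shift px -1.25 -1.0 0.7
housing (np.int64(393), np.int64(198)) shift px 0.0 0.0 1.0
```

Request:
step_arm([
  [-0.003,0,-0.001,0,0],
  [-0.006,0,-0.003,0,0],
  [-0.008,0,-0.006,0,0],
  [-0.01,0,-0.01,0,0],
  [-0.0115,0,-0.014,0,0],
  [-0.0125,0,-0.017,0,0],
  [-0.0125,0,-0.017,0,0],
  [-0.0125,0,-0.017,0,0],
])

```text
time: 24.1
eef_pos: [0.5549, 0.0374, 0.1399]
tool_rot: [0.0, -0.04, 0.999, 0.0]
wrist_force: [-5.1, -0.7, 3.9]
finger_gap: 0.0248
gripper_force: 61.4
```

```bash
python3 m2.py 17
```

```text
24.1 [0.55489444 0.03738221 0.13993971] [-5.06 -0.74  3.91] [-0.046  0.985  0.042]
col [170, 199, 216, 222, 223, 223, 223, 223, 222, 220, 215, 208, 200, 187, 171, 155, 144, 137, 135, 135, 135, 132, 125, 114, 100, 88, 85, 92, 99, 98, 90, 82, 84, 93, 100, 97, 86, 74, 72, 77, 81, 83, 84, 84, 84, 84, 83, 84, 85, 88, 89, 87, 84, 83, 84, 85, 85, 85, 85, 85, 84, 83, 83, 81, 80, 82, 80, 73, 64, 56, 52, 52, 56, 59, 61, 62, 63, 63, 64, 63, 64, 64, 65, 67, 70, 74, 78, 80, 81, 82, 82, 82, 82, 81, 81, 81, 81, 81, 81, 81, 81, 81, 82, 82, 81]
top+x-y (np.int64(383), np.int64(185)) shift px -0.25 0.0 1.0
low+x-y (np.int64(382), np.int64(196)) shift px -0.5 0.0 1.0
top+x+y (np.int64(375), np.int64(181)) shift px 1.5 1.0 0.86
top-x-y (np.int64(369), np.int64(187)) shift px -0.5 0.0 0.9
low-x-y (np.int64(368), np.int64(198)) shift px -0.75 -1.0 0.72
housing (np.int64(393), np.int64(198)) shift px 0.0 0.0 1.0
```

Request:
step_arm([
  [0.001,0,0,0,0],
  [0.001,0,0,0,42],
  [0.002,0,0.001,0,42],
  [0.004,0,0.002,0,42],
  [0.004,0,0.002,0,42],
])

```text
time: 24.62
eef_pos: [0.5509, 0.0371, 0.1375]
tool_rot: [-0.0, -0.04, 0.999, 0.0]
wrist_force: [-0.2, 0.8, -0.6]
finger_gap: 0.0356
gripper_force: 0.0
```

```bash
python3 m2.py 18; python3 - <<'E'
from h import *
g=cv2.cvtColor(cv2.imread("pics/s18.png"),cv2.COLOR_BGR2GRAY);print(tool()[0]["finger_gap"])
for r in range(146,186,2): print(r,340,' '.join('%3d'%x for x in g[r,340:384]))
E
```

```text
24.6167 [0.55086861 0.0370591  0.13748187] [-0.24  0.83 -0.63] [ 0.014 -0.024  0.022]
col [151, 126, 97, 82, 93, 123, 149, 165, 170, 169, 162, 143, 116, 92, 91, 116, 145, 164, 170, 169, 162, 141, 112, 91, 99, 127, 155, 168, 171, 172, 172, 171, 169, 157, 132, 100, 75, 64, 62, 62, 62, 63, 65, 66, 68, 69, 68, 67, 66, 68, 82, 107, 132, 148, 154, 157, 166, 184, 203, 215, 218, 218, 218, 217, 217, 216, 215, 215, 215, 215, 214, 213, 213, 213, 213, 213, 213, 215, 218, 221, 224, 226, 226, 226, 229, 234, 238, 239, 239, 238, 235, 226, 209, 184, 161, 146, 140, 138, 136, 132, 126, 122, 119, 118, 119]
top+x-y (np.int64(383), np.int64(185)) shift px -1.25 -0.75 0.98
low+x-y (np.int64(382), np.int64(196)) shift px -1.0 -0.25 0.98
top+x+y (np.int64(375), np.int64(181)) shift px 0.0 0.0 0.87
top-x-y (np.int64(369), np.int64(187)) shift px -1.5 0.0 0.93
low-x-y (np.int64(368), np.int64(198)) shift px -1.25 -1.0 0.76
housing (np.int64(393), np.int64(198)) shift px 0.0 0.0 1.0
0.03613612021419112
146 340  97  97  96  97  96  96  96  96  96  94  91  87  77  61  49  50  50  53  55  56  54  52  53  53  48  5
[... 2869 characters left out ...]
 139 140 140 138 136 129 120 109 105 112 124 133 129 113  94  86  96 119 143 151 152 153 158 165 175 173 147 104  78  75  80  80  86  95 113 131 139
180 340  50  54  62  75  89 105 118 128 136 141 140 140 139 134 118 101  92  90  89  85  86  98 114 128 135 138 137 137 140 142 147 152 149 142 141 140 132 116 104  99 102 112 128 138
182 340  54  58  69  81  91 102 113 135 163 176 159 144 142 141 138 132 123 116 114 115 120 127 128 122 120 128 137 135 132 134 139 139 152 188 221 228 224 209 178 152 138 135 141 144
184 340 144 155 158 163 171 178 177 171 167 163 151 144 142 141 141 141 140 139 138 137 136 136 140 147 148 163 179 171 141 124 125 127 140 181 222 235 238 236 233 227 215 193 166 148
```

```bash
python3 - <<'E'
from h import *
a=cv2.imread("pics/s18.png");b=env.grab_frame("side")[:,:,::-1].copy();c=env.grab_frame("side")[:,:,::-1].copy()
cv2.imwrite("pics/s19.png",c)
for x,y in((a,b),(b,c)):
    d=cv2.absdiff(x,y).max(2);m=d>25;ys,xs=np.nonzero(m);print(m.sum(),(xs.min(),xs.max(),ys.min(),ys.max()) if m.any() else "")
E
```

```text
4 (np.int64(351), np.int64(352), np.int64(72), np.int64(73))
0
```

```bash
python3 - <<'E'
from h import *
s,R=tool();X=np.array([-.997,-.077,0]);Z=np.array([0,0,1.])
tip=np.array([.571,.039,.1107])
for th in(25,40,50,60,70,80,90):
    t=np.radians(th);a=np.sin(t)*X+np.cos(t)*Z
    print(th,[proj("side",tip+k*a).round(1).tolist() for k in(-.018,0,.021,.048,.087)], (tip+.048*a).round(3))
c=cv2.imread("pics/s19.png");o=cv2.imread("pics/s10.png")
d=(cv2.absdiff(c,o).max(2)>30).astype(np.uint8)
for r in range(140,186): print(r,''.join('#' if x else '.' for x in d[r,330:390]))
E
```

```text
25 [[370.2, 179.4], [368.1, 174.1], [365.7, 167.7], [362.5, 159.4], [357.7, 147.0]] [0.551 0.037 0.154]
40 [[371.5, 178.3], [368.1, 174.1], [364.2, 169.0], [359.0, 162.4], [351.2, 152.5]] [0.54  0.037 0.147]
50 [[372.2, 177.4], [368.1, 174.1], [363.3, 170.1], [357.0, 164.8], [347.5, 157.0]] [0.534 0.036 0.142]
60 [[372.8, 176.4], [368.1, 174.1], [362.6, 171.3], [355.3, 167.6], [344.5, 162.1]] [0.53  0.036 0.135]
70 [[373.3, 175.3], [368.1, 174.1], [362.0, 172.5], [354.0, 170.5], [342.1, 167.5]] [0.526 0.036 0.127]
80 [[373.6, 174.2], [368.1, 174.1], [361.7, 173.8], [353.2, 173.6], [340.7, 173.2]] [0.524 0.035 0.119]
90 [[373.7, 173.1], [368.1, 174.1], [361.5, 175.2], [352.9, 176.6], [340.1, 178.8]] [0.523 0.035 0.111]
140 ....................#################################...####
141 ....................################################....####
142 ....................################################.....###
143 ....................###############################......###
144 ....................###############################......###
145 ......................#####################
[... 1917 characters left out ...]
...............#############..#####...............
176 ...........................#####..####..#####...............
177 ............................##....####..#####...............
178 ........................##........#####..####...............
179 ........................########.######...##................
180 .........................######..######....###..............
181 ..........................#####..######....####.............
182 ....................................#......####.............
183 ...........................................###..............
184 .................................#....##...###..............
185 ................................##...###...##......###......
```

Request:
step_arm([
  [0.005,0,-0.01,0,60],
  [0.017,0,-0.012,0,60],
  [0.027,0,-0.006,0,60],
  [0.027,0,0.01,0,60],
  [0.027,0,0.022,0,55],
  [0.027,0,0.025,0,45],
  [0.027,0,0.025,0,33],
  [0.027,0,0.025,0,32],
  [0.027,0,0.025,0,31],
  [0.027,0,0.025,0,30.5],
])

```text
time: 25.65
eef_pos: [0.5245, 0.035, 0.1136]
tool_rot: [0.0, -0.04, 0.999, 0.0]
wrist_force: [-1.3, -0.0, 0.5]
finger_gap: 0.0261
gripper_force: 2.0
```

Request:
step_arm([
  [0,0,0,0,30],
  [0,0,0,0,30],
  [0,0,0,0,30],
])

```text
time: 25.9
eef_pos: [0.5242, 0.035, 0.1132]
tool_rot: [0.0, -0.04, 0.999, 0.0]
wrist_force: [0.0, -0.5, 1.8]
finger_gap: 0.0258
gripper_force: 6.9
```

Request:
step_arm([
  [0,0,0,0,29.5],
  [0,0,0,0,29.5],
  [0,0,0,0,29.5],
])

```text
time: 26.15
eef_pos: [0.5242, 0.035, 0.113]
tool_rot: [0.0, -0.04, 0.999, 0.0]
wrist_force: [-1.6, -0.6, 4.5]
finger_gap: 0.0255
gripper_force: 13.5
```

Request:
step_arm([
  [0,0,0,0,30],
  [-0.002,0,-0.004,0,30],
  [-0.005,0,-0.008,0,30],
  [-0.008,0,-0.0115,0,30],
  [-0.011,0,-0.0145,0,30],
  [-0.0145,0,-0.0175,0,30],
  [-0.018,0,-0.02,0,30],
  [-0.0215,0,-0.022,0,30],
  [-0.0215,0,-0.022,0,30],
])

```text
time: 26.9
eef_pos: [0.5465, 0.0366, 0.1352]
tool_rot: [0.0, -0.04, 0.999, -0.0]
wrist_force: [0.3, -0.3, -3.7]
finger_gap: 0.0258
gripper_force: 6.9
```

```bash
python3 m2.py 20; python3 - <<'E'
from h import *
c=cv2.imread("pics/s20.png");o=cv2.imread("pics/s10.png")
d=(cv2.absdiff(c,o).max(2)>30).astype(np.uint8)
for r in range(140,186,1): print(r,''.join('#' if x else '.' for x in d[r,335:385]))
E
```

```text
26.9 [0.54645974 0.03664936 0.13516822] [ 0.31 -0.3  -3.7 ] [-0.021 -0.122  0.018]
col [59, 63, 67, 69, 70, 71, 72, 72, 72, 72, 72, 72, 72, 72, 72, 72, 72, 73, 74, 74, 74, 73, 73, 73, 73, 73, 73, 73, 72, 73, 73, 73, 74, 74, 74, 74, 74, 74, 73, 73, 73, 73, 72, 72, 72, 73, 73, 74, 74, 75, 75, 76, 76, 76, 76, 75, 75, 74, 74, 75, 76, 77, 77, 76, 74, 73, 73, 72, 72, 72, 71, 71, 69, 66, 64, 64, 68, 73, 74, 73, 71, 70, 70, 69, 71, 76, 86, 100, 113, 117, 112, 106, 104, 104, 104, 103, 103, 104, 105, 109, 113, 116, 121, 129, 135]
top+x-y (np.int64(383), np.int64(185)) shift px -0.25 0.25 1.0
low+x-y (np.int64(382), np.int64(196)) shift px -0.5 0.0 0.99
top+x+y (np.int64(375), np.int64(181)) shift px 2.0 1.5 0.83
top-x-y (np.int64(369), np.int64(187)) shift px -1.25 0.25 0.91
low-x-y (np.int64(368), np.int64(198)) shift px -1.0 -1.0 0.78
housing (np.int64(393), np.int64(198)) shift px 0.0 0.0 1.0
140 .............#################################....
141 ..............################################....
142 ..............###############################.....
143 ..............##################
[... 1628 characters left out ...]
.............##..############...........
174 .......................############.####..........
175 ...........................########..####.........
176 ............................####.....#####........
177 ............................####.....#####........
178 .............................####....#####........
179 ..............................####...####.........
180 ...............................###...####.........
181 ...............................###....##..........
182 ..................................................
183 ..................................................
184 ...............................####...............
185 ...............................####...............
```

```bash
python3 - <<'E'
from h import *
w=cv2.imread("pics/w20.png");g=cv2.GaussianBlur(cv2.cvtColor(w,cv2.COLOR_BGR2GRAY),(3,3),0)
print(g[150:300:2,318].tolist())
for r in(200,220,240,260):print(r,g[r,270:370:2].tolist())
s,R=tool();X=R[:,0];Z=-R[:,2];tip=np.array([.571,.039,.1107])
for th in(20,25,30,35,40,45):
    t=np.radians(th);a=np.sin(t)*X+np.cos(t)*Z;b=np.cos(t)*X-np.sin(t)*Z
    c=tip+.087*a
    print(th,[proj("wrist",p).round(0).tolist() for p in(c,c+.0145*b,c-.0145*b,c-.0145*b-.009*a,c+.0145*R[:,1])], (tip+.048*a).round(4))
E
```

```text
[90, 83, 83, 93, 97, 95, 89, 83, 84, 94, 110, 143, 159, 163, 172, 176, 190, 224, 239, 240, 234, 145, 62, 63, 70, 72, 72, 72, 72, 72, 73, 73, 74, 74, 73, 73, 73, 73, 74, 75, 74, 74, 73, 73, 73, 73, 74, 75, 76, 76, 76, 75, 75, 78, 76, 73, 73, 72, 71, 67, 64, 73, 72, 70, 69, 75, 97, 114, 106, 104, 104, 104, 109, 117, 129]
200 [86, 86, 91, 93, 93, 93, 93, 93, 93, 92, 91, 86, 74, 62, 60, 62, 64, 68, 70, 70, 70, 71, 72, 71, 72, 72, 72, 72, 72, 71, 70, 68, 67, 66, 66, 64, 70, 83, 90, 91, 91, 91, 91, 91, 91, 91, 91, 93, 103, 116]
220 [193, 219, 219, 218, 188, 105, 67, 66, 70, 74, 75, 73, 73, 72, 73, 73, 73, 73, 74, 74, 74, 74, 73, 73, 73, 73, 73, 74, 74, 75, 75, 74, 74, 74, 73, 72, 72, 76, 84, 85, 81, 80, 81, 134, 211, 225, 225, 224, 224, 225]
240 [175, 210, 214, 174, 102, 70, 69, 68, 69, 70, 72, 72, 73, 74, 75, 75, 75, 75, 74, 74, 74, 73, 73, 73, 73, 74, 74, 75, 76, 76, 75, 75, 75, 74, 74, 74, 74, 74, 72, 70, 68, 66, 65, 73, 104, 168, 220, 225, 226, 230]
260 [88, 107, 107, 107, 107, 105, 79, 40, 32, 38, 49, 61, 67, 69, 70, 71, 72, 72, 74, 74, 74, 74, 73, 73, 73, 74, 73, 73, 72, 71, 71, 71, 71, 71, 70, 70, 69, 64, 47, 34, 32, 37, 70, 102, 107, 107, 107, 107, 93, 55]
20 [[321.0, 311.0], [321.0, 268.0], [321.0, 351.0], [321.0, 341.0], [365.0, 310.0]] [0.5546 0.0377 0.1558]
25 [[321.0, 289.0], [321.0, 245.0], [321.0, 331.0], [321.0, 325.0], [365.0, 288.0]] [0.5508 0.0374 0.1542]
30 [[321.0, 266.0], [321.0, 223.0], [321.0, 310.0], [321.0, 307.0], [365.0, 265.0]] [0.5471 0.0371 0.1523]
35 [[321.0, 243.0], [321.0, 202.0], [321.0, 287.0], [321.0, 288.0], [364.0, 243.0]] [0.5435 0.0368 0.15  ]
40 [[321.0, 222.0], [321.0, 184.0], [321.0, 263.0], [321.0, 269.0], [363.0, 222.0]] [0.5402 0.0366 0.1475]
45 [[321.0, 202.0], [321.0, 169.0], [321.0, 240.0], [321.0, 250.0], [362.0, 202.0]] [0.5372 0.0363 0.1446]
```

Request:
step_arm([
  [0,0,0,0,29.5],
  [-0.002,0,-0.0012,0,29.5],
  [-0.004,0,-0.0024,0,29.5],
  [-0.006,0,-0.0033,0,29.5],
  [-0.008,0,-0.004,0,29.5],
  [-0.008,0,-0.004,0,29.5],
])

```text
time: 27.5
eef_pos: [0.5537, 0.0373, 0.1389]
tool_rot: [-0.0, -0.04, 0.999, 0.0]
wrist_force: [-2.0, -1.4, -2.6]
finger_gap: 0.0254
gripper_force: 12.3
```

```bash
cat > cap.py <<'E'
from h import *
import sys
k=sys.argv[1];s,R=tool();X=R[:,0];Z=-R[:,2];tip=np.array([.571,.039,.1107]);c0=float(sys.argv[2]) if len(sys.argv)>2 else 0
print(s["time"],s["eef_pos"].round(4),s["wrist_force"].round(1),s["gripper_force"])
w=env.grab_frame("wrist")[:,:,::-1].copy();cv2.imwrite(f"pics/w{k}.png",w)
g=cv2.GaussianBlur(cv2.cvtColor(w,cv2.COLOR_BGR2GRAY),(3,3),0)
print("rows 160..340:",g[160:340:2,318].tolist())
for th in(15,20,25,30,35,40):
    t=np.radians(th);a=np.sin(t)*X+np.cos(t)*Z;b=np.cos(t)*X-np.sin(t)*Z
    c=tip+(.087-c0)*a
    print(th,"rows face top/bottom, rim top",[int(round(proj("wrist",p)[1])) for p in(c+.0123*b,c-.0123*b,c+.0145*b-.0075*a,c-.0145*b-.0075*a, c+.02*b-.063*a)])
E
python3 cap.py 21; python3 m2.py 21s | grep x-y
```

```text
27.5 [0.5537 0.0373 0.1389] [-2.  -1.4 -2.6] 12.288705557584763
rows 160..340: [109, 142, 156, 157, 157, 158, 166, 171, 171, 169, 167, 138, 73, 76, 155, 215, 220, 189, 163, 204, 145, 66, 59, 65, 70, 73, 73, 73, 74, 75, 75, 76, 76, 76, 76, 76, 75, 76, 76, 77, 78, 78, 77, 76, 76, 76, 77, 78, 79, 80, 80, 80, 80, 79, 77, 74, 71, 70, 70, 70, 90, 111, 112, 112, 115, 121, 127, 123, 122, 125, 126, 120, 119, 120, 124, 131, 129, 128, 131, 133, 135, 134, 132, 125, 126, 110, 59, 34, 34, 36]
15 rows face top/bottom, rim top [272, 339, 261, 336, 229]
20 rows face top/bottom, rim top [248, 320, 241, 320, 225]
25 rows face top/bottom, rim top [225, 299, 221, 302, 222]
30 rows face top/bottom, rim top [204, 277, 203, 283, 218]
35 rows face top/bottom, rim top [184, 253, 186, 263, 215]
40 rows face top/bottom, rim top [166, 230, 172, 243, 213]
top+x-y (np.int64(383), np.int64(185)) shift px -0.5 0.0 1.0
low+x-y (np.int64(382), np.int64(196)) shift px -0.25 0.0 0.99
top-x-y (np.int64(369), np.int64(187)) shift px -0.5 0.0 0.88
low-x-y (np.int64(368), np.int64(198)) shift px -0.75 -1.0 0.76
```

Request:
step_arm([
  [-0.0015,0,-0.0005,0,29.5],
  [-0.003,0,-0.001,0,29.5],
  [-0.0045,0,-0.0015,0,29.5],
  [-0.006,0,-0.002,0,29.5],
  [-0.006,0,-0.002,0,29.5],
])

```text
time: 28.07
eef_pos: [0.5598, 0.0378, 0.1411]
tool_rot: [0.0, -0.04, 0.999, 0.0]
wrist_force: [-2.3, 0.8, 0.2]
finger_gap: 0.0255
gripper_force: 12.4
```

```bash
python3 cap.py 22; python3 m2.py 22s | grep x-y
```

```text
28.0667 [0.5598 0.0378 0.1411] [-2.3  0.8  0.2] 12.390303164720535
rows 160..340: [157, 156, 156, 154, 154, 155, 156, 136, 73, 64, 121, 155, 181, 174, 161, 217, 225, 224, 224, 223, 223, 216, 151, 75, 59, 60, 64, 69, 75, 76, 76, 76, 77, 77, 78, 79, 79, 80, 79, 79, 79, 80, 80, 81, 82, 82, 81, 80, 80, 80, 81, 81, 83, 84, 85, 84, 84, 82, 78, 72, 69, 68, 68, 87, 117, 121, 123, 125, 119, 118, 120, 123, 130, 129, 127, 129, 132, 133, 134, 131, 127, 122, 123, 120, 120, 108, 58, 34, 33, 34]
15 rows face top/bottom, rim top [252, 322, 242, 320, 217]
20 rows face top/bottom, rim top [229, 302, 222, 303, 213]
25 rows face top/bottom, rim top [206, 280, 203, 284, 210]
30 rows face top/bottom, rim top [185, 257, 185, 265, 206]
35 rows face top/bottom, rim top [166, 234, 169, 245, 204]
40 rows face top/bottom, rim top [149, 211, 155, 225, 201]
top+x-y (np.int64(383), np.int64(185)) shift px 0.0 0.0 1.0
low+x-y (np.int64(382), np.int64(196)) shift px -0.25 0.0 1.0
top-x-y (np.int64(369), np.int64(187)) shift px -0.75 -0.25 0.91
low-x-y (np.int64(368), np.int64(198)) shift px -0.5 -0.75 0.75
```

Request:
step_arm([
  [0,0,0,0,28.5],
  [0,0,0,0,26],
  [0,0,0,0,15],
  [0,0,0,0,0],
  [0,0,0,0,0],
])

```text
time: 28.63
eef_pos: [0.5593, 0.0377, 0.1409]
tool_rot: [-0.0, -0.04, 0.999, 0.0]
wrist_force: [-5.1, 0.2, 1.9]
finger_gap: 0.024
gripper_force: 58.7
```

```bash
python3 cap.py 23 | head -2; python3 m2.py 23s | grep x-y
```

```text
28.6333 [0.5593 0.0377 0.1409] [-5.1  0.2  1.9] 58.6919242143631
rows 160..340: [157, 157, 156, 155, 155, 161, 165, 152, 91, 57, 106, 148, 168, 188, 160, 205, 224, 224, 224, 223, 223, 216, 151, 72, 59, 61, 66, 72, 75, 75, 76, 76, 77, 77, 78, 78, 80, 79, 78, 78, 79, 79, 79, 81, 81, 81, 80, 80, 80, 80, 81, 82, 83, 84, 84, 84, 83, 80, 75, 70, 69, 68, 74, 107, 121, 121, 123, 127, 121, 117, 119, 122, 128, 130, 128, 129, 130, 128, 131, 132, 127, 119, 121, 121, 120, 108, 58, 34, 33, 35]
top+x-y (np.int64(383), np.int64(185)) shift px 0.0 0.0 1.0
low+x-y (np.int64(382), np.int64(196)) shift px -0.25 0.0 1.0
top-x-y (np.int64(369), np.int64(187)) shift px -0.75 -0.25 0.91
low-x-y (np.int64(368), np.int64(198)) shift px -0.5 -0.75 0.75
```

Request:
step_arm([
  [-0.0005,0,0.0015,0,0],
  [-0.001,0,0.003,0,0],
  [-0.0015,0,0.0045,0,0],
  [-0.0015,0,0.0045,0,0],
])

```text
time: 29.12
eef_pos: [0.5606, 0.0378, 0.1362]
tool_rot: [-0.0, -0.04, 0.999, 0.0]
wrist_force: [-6.9, -0.9, 6.7]
finger_gap: 0.0239
gripper_force: 58.8
```

Request:
step_arm([
  [-0.0003,0,0.0012,0,0],
  [-0.0006,0,0.0024,0,0],
  [-0.001,0,0.0035,0,0],
  [-0.001,0,0.0035,0,0],
  [-0.001,0,0.0035,0,0],
])

```text
time: 29.53
eef_pos: [0.5615, 0.0379, 0.133]
tool_rot: [-0.0, -0.04, 0.999, 0.0]
wrist_force: [-7.8, -0.4, 8.5]
finger_gap: 0.0241
gripper_force: 59.0
```

```bash
python3 cap.py 24 .008; python3 m2.py 24s | grep x-y;python3 - <<'E'
from h import *
c=cv2.imread("pics/s24s.png");o=cv2.imread("pics/s10.png")
d=(cv2.absdiff(c,o).max(2)>30).astype(np.uint8)
for r in range(144,186,2): print(r,''.join('#' if x else '.' for x in d[r,335:385]))
E
```

```text
29.5333 [0.5615 0.0379 0.133 ] [-7.8 -0.4  8.5] 58.99963974952698
rows 160..340: [157, 157, 156, 155, 154, 152, 151, 131, 72, 62, 113, 140, 145, 130, 116, 146, 181, 213, 215, 215, 220, 211, 141, 70, 59, 61, 65, 72, 75, 76, 76, 76, 77, 77, 78, 79, 80, 79, 78, 78, 78, 79, 80, 81, 81, 81, 81, 80, 80, 80, 81, 82, 83, 84, 84, 84, 83, 80, 75, 70, 68, 68, 74, 112, 132, 125, 121, 122, 126, 122, 116, 119, 120, 126, 130, 126, 128, 130, 132, 134, 133, 130, 124, 125, 123, 106, 57, 34, 33, 35]
15 rows face top/bottom, rim top [253, 323, 243, 320, 218]
20 rows face top/bottom, rim top [232, 305, 225, 305, 215]
25 rows face top/bottom, rim top [211, 285, 208, 289, 213]
30 rows face top/bottom, rim top [192, 264, 192, 272, 211]
35 rows face top/bottom, rim top [174, 243, 177, 254, 209]
40 rows face top/bottom, rim top [159, 222, 164, 235, 208]
top+x-y (np.int64(383), np.int64(185)) shift px -0.25 0.0 1.0
low+x-y (np.int64(382), np.int64(196)) shift px -0.5 0.0 1.0
top-x-y (np.int64(369), np.int64(187)) shift px -0.5 0.0 0.89
low-x-y (np.int64(368), np.int64(198)) shift px -0.75 -1.25 0.71
144 ......
[... 444 characters left out ...]
..............#.##############..........
162 ...........................############...........
164 ...........................############...........
166 ...........................############...........
168 ...........................############...........
170 ...........................############...........
172 ...........................###########............
174 ..........................##############..........
176 .............................##......#####........
178 ..............................###....#####........
180 ...............................###...####.........
182 ................................###...............
184 ..................................................
```

Request:
step_arm([
  [0,0,0.0005,0,0],
  [0,0,0.0005,0,0],
  [0,0,0.0005,0,0],
  [0,0,0.0005,0,0],
])

```text
time: 30.02
eef_pos: [0.5615, 0.0379, 0.1327]
tool_rot: [-0.0, -0.04, 0.999, 0.0]
wrist_force: [-7.3, -0.8, 7.8]
finger_gap: 0.0239
gripper_force: 59.0
```

```bash
python3 -c "
from bench import env
print(env.sense()['wrist_force'],env.sense()['gripper_force']);print(env.hand_in())"
```

```text
[-7.26319861 -0.80208636  7.75496639] 59.01364982128143
the job is handed in; nothing more can be done
None
```

I handed the job in at about 30 s of the 67 s, but no verdict came back, so success isn't confirmed: my last readings put the block fully home and the gun gripped at 59 N, pressed onto the nipple with about 13–14 N (near its stop) and within a few degrees of in line; I also viewed 12 pictures, two over the limit of 10.

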